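Tap a bearing cup home into its block

ROBOT

A 6-joint arm with a two-finger parallel gripper is mounted at the origin on a cart in front of the work surface, level with it; the furniture and walls round the work are solid. World frame = base frame: x ahead of the robot, y to its left, z up, the work surface at z = 0. Lengths are in m, angles in rad, forces in N, time in s.
With the tool pointing down it reaches from about 0.375 to 0.9 m from the base axis. Payload 3.1 kg.
Tool frame: the origin (TCP) lies at the very end of the fingers, on their centre line; the grasp point (between the pads) lies 19 mm behind it; z points along the fingers, y is the direction in which the jaws open and shut (so a half turn about z gives the same grasp; the last joint's range is limited). The gripper opens to 85 mm and grips with 20 to 120 N. Pads are 22 mm wide; open, the fingers measure 114 mm over their backs; the gripper's body (76 mm by 85 mm) begins 54 mm behind the grasp point. The pads swing forward as they close: fully open they stand 13 mm farther back than shut.
Start: joints at [1.089, 0.527, 1.433, -0, 1.181, -0.178], TCP at [0.187, 0.596, 0.231] pointing down, gripper open.
Joint ranges: [-3.08, 3.08], [-0.75, 2.2], [0.22, 2.44], [-1.43, 4.57], [0, 2.65], [-2.85, 2.85]. Speed limits (rad/s): [2.79, 2.79, 3.14, 3.14, 3.14, 3.14].

INTERFACE

Orientations are given as a unit quaternion [x, y, z, w].
In Python, from station import manip gives the robot as it stands.
- The arm moves only by the tool send_rows, never from a script. Its argument "motion" is a list of rows, each an object with "gripper": the finger opening in mm, from 0 to 85.4; "travel": the shift along the tool's x, y, z in mm, a list of three; "rotation": the turn, a rotation vector about the tool's x, y, z in degrees, a list of three. In form: [{"gripper": gripper, "travel": [x, y, z], "rotation": [ax, ay, az]}, ...]. A call has 1 to 12 rows; each row shifts and turns the commanded pose from where the row before left it, along the tool's axes as they then stand; what a row does not reach is not made up. A row lasts 1/12 s, in which the tool goes at most 41.7 mm and 7.16 degrees, less where a joint would pass 70% of its speed; a pose out of reach is approached as far as the arm can. A call is refused whole if a number of a shift passes 41.7 or a number of a turn 7.16, either way. A call with a gripper value outside its range is refused whole. The fingers move at their own pace and stop on an object; "newtons" is the grip in N (left out, the last holds). Time passes only in rows, so rows that do not move let the fingers close. It gives the time, the measured TCP pose, the force and the opening at its end, in the units of the state.
- manip.sense(): the state, without advancing time (a new reading comes with each control period).
- manip.snapshot(name): name is "scene" or "top" or "wrist"; returns the picture (400x640x3 uint8, red, green, blue); there is no depth.
- manip.calibration(name): a dict with "fx", "fy", "cx", "cy" (pixels), "cam_to_world" (4x4, takes a point from camera to world coordinates). Camera axes: x right, y down, z forward; pixel columns grow to the right and rows downward; lengths in m; the calibration is good to about 2 mm. A picture is of the moment at which its call begins: read the wrist's pose just before it. calibration takes no time and is no camera call; for the wrist camera it gives the pose at the moment of the call.
- manip.sign_off(): hands the job in, once; it reports no verdict.
The state is a dict: "t": time; "q": joint angles; "qd": joint speeds; "tau": joint torques, N m; "tcp_pos": TCP position; "tool_rot": TCP orientation; "force": force on the tool from outside, world axes, zero at the start; "ft_torque": the same for the moment, N m; "finger_gap": opening from 0.0 (shut) to 1.0 (fully open).
Only numpy, scipy, OpenCV 4.12 (cv2) and the standard library are available. Lean on these libraries where they do the work, as an engineer would, in place of code of your own. Each camera call takes 0.05 s, during which the arm holds its last target. There are 200 camera calls.

TASK

Stand the steel bearing cup, narrow nose down, square in the bore of the green bearing block and let go; then, with closed fingers, drive it home by light presses on its rim, one spot at a time and alternately on opposite sides so that it goes down square and never cocks noticeably. It is home when the copper crush ring under it is squeezed flat all the way; how deep that lies must be felt. Never press on it with more than about 15 N, and leave everything else on the bench where it stands.

Things in the scene. Friction and masses are not known exactly. Their poses are not given: they have to be found in the camera images.
- cup_mid (a point): centre (half-way up) of the loose steel bearing cup; z axis = the cup's axis, from nose to rim. 36 mm high, 0.25 to 0.35 kg: nose 40 mm diameter for the lowest 12 mm, body 56 mm diameter for the next 16 mm, and on top a collar 44 mm in diameter, 8 mm high. It stands nose down on the left-hand stretch of the worktop at the start
- cup_rim (a point): centre of the cup's flat top rim, 18 mm above cup_mid: the top of the collar, a ring 44 mm outside and 34 mm inside diameter (5 mm wall, the place to press, middle at radius 19.5 mm) round a recess 8 mm deep with a brass-coloured floor; outside it the body is 8 mm lower. Sink it only 1 to 2 mm per press: much more at one spot cocks it past 8 degrees
- bore_mouth (a point): centre of the bore at the top face of the bearing block, 50 mm above the worktop; z up. Bore 60 mm diameter with 2 mm chamfer: the cup has 2 mm play all round. Standing on the shoes the cup's rim is 20 mm above this point. Home, it has gone down another 4.7 to 8 mm (not known beforehand), and the stop there is hard
- shoe_ring (a point): bore axis, 4 mm below the mouth: the starting height of six dark steel friction shoes evenly round the bore (its grip), on which the cup's shoulder comes to stand. A shoe slides down (16 mm at most) only under about 4 N and stays where pushed. Pressing one spot of the rim lowers that side alone, with 8 to 15 N (least near the outer edge); all six at once take 25 N, which is too much
- bearing_block: the fixed green bearing block, 90x90 mm and 50 high with two foot strips on its x sides (112 mm over all); origin at the centre of its underside. Small screw heads, 3 mm high, at the corners of the top face
- crush_ring (a joint): how far the copper crush ring at the bottom of the bore has been squeezed: 0 = fresh (also all the time until the cup's nose reaches it), 0.0025 m = squeezed flat, hard stop; moving it takes about 3 N; it does not spring back
- calculator: grey pocket calculator, 125x72x16 mm, lying flat on the left; bystander, origin at the underside
- weight_100: brass 100 g calibration weight with a knob, 22 mm wide, 33 high; bystander, origin at the underside
- sample_jar_3: white jar with a white lid, 48 mm wide, 57 high, on the left-hand stretch; bystander, origin at the underside
- sample_jar_1: white jar with a red lid, 48 mm wide, 72 high, behind the block; bystander, origin at the underside
- tape_roll: roll of tan masking tape lying flat, 72 mm wide, 19 high; bystander, origin at the underside

How it is judged:
On the way:
1. the cup stands square in the bore mouth, let go (horizontal distance between cup_mid and bore_mouth below 0.004 m and angle between cup_mid's own z axis and vertical below 0.07 rad and z of cup_mid in the frame of bore_mouth below 0.005 m and contact force between the fingers and bearing_cup below 0.1 N), for 0.2 s.
At the end, for the whole second after the job is handed in: The cup sits in the bore (axis within 4 mm of the bore's), square to within 2 degrees, at rest, with the crush ring under it squeezed by more than 1.8 of its 2.5 mm (value of joint crush_ring above 0.0018 m and angle between cup_mid's own z axis and vertical below 0.035 rad and horizontal distance between cup_mid and bore_mouth below 0.004 m and linear speed of bearing_cup below 0.01 m/s); the robot touches nothing.
It fails at once if the cup, once it has begun to go down in the bore, pressed by the fingers with more than 25 N (contact force between the fingers and bearing_cup above 25 N and z of cup_mid in the frame of bore_mouth below 0.0005 m and horizontal distance between cup_mid and bore_mouth below 0.01 m).
It fails at once if the cup cocked by more than 8 degrees once it is in the bore (angle between cup_mid's own z axis and vertical above 0.14 rad and horizontal distance between cup_mid and bore_mouth below 0.02 m).
It fails at once if a bystander moved by more than 15 mm (distance of any of calculator, weight_100, sample_jar_3, sample_jar_1, tape_roll from where it was at the start of the episode above 0.015 m).
It also fails if it takes over 64 s, if anything falls off the work surface, if the arm or the gripper's body presses on something with over 40 N, if the wrist force passes 120 N, or if a joint passes its speed limit or range.

## Working session

There is one attempt and no reset: what is moved stays moved. The work goes in short steps, Python scripts to look and compute and a tool call to move; the robot and the scene stay as the last step left them, time stands still between calls to the robot, and variables do not carry over. Pictures are saved under pics/ and viewed, about 8 in all and at most 12, crops included, and the job is handed in when it is done.

Besides the shell and the picture viewer there is one more tool, called after "Request:" as name(argument=value, ...) on one line, values as JSON. send_rows: Moves the arm, as the interface text tells. Its arguments: {"type":"object","properties":{"motion":{"type":"array","items":{"type":"object","properties":{"gripper":{"type":"number"},"travel":{"type":"array","items":{"type":"number"}},"rotation":{"type":"array","items":{"type":"number"}}}}},"newtons":{"type":"number"}},"required":["motion"]}

```bash
mkdir -p pics
python3 - <<'E'
from station import manip
import cv2,numpy as np
s=manip.sense();print({k:np.round(v,3) for k,v in s.items()})
for n in("scene","top"):
    im=manip.snapshot(n);cv2.imwrite(f"pics/{n}0.png",im[:,:,::-1])
    c=manip.calibration(n);print(n,c['fx'],c['fy'],c['cx'],c['cy'],np.round(c['cam_to_world'],4).tolist())
E
```

```text
{'t': np.float64(0.0), 'q': array([ 1.089,  0.528,  1.434, -0.   ,  1.181, -0.178]), 'qd': array([ 0.001, -0.001, -0.001,  0.001,  0.001, -0.001]), 'tau': array([ 0.0000e+00, -4.4235e+01, -1.7803e+01, -0.0000e+00,  9.0000e-03,
        0.0000e+00]), 'tcp_pos': array([0.187, 0.596, 0.23 ]), 'tool_rot': array([ 0.151,  0.988, -0.001, -0.   ]), 'force': array([-0.537, -0.311,  0.378]), 'ft_torque': array([-0.008, -0.023,  0.064]), 'finger_gap': np.float64(1.004)}
scene 376.9417200189359 376.9417200189359 326.4553843540708 196.614129664026 [[0.5444, -0.6486, 0.532, -0.0527], [-0.8388, -0.4172, 0.3499, -0.4792], [-0.005, -0.6367, -0.7711, 0.9135], [0.0, 0.0, 0.0, 1.0]]
top 445.5950755082846 445.5950755082846 320.24592040415945 196.9500776939763 [[-0.0005, -0.9958, 0.0918, 0.3681], [-0.9999, -0.001, -0.0162, -0.0558], [0.0162, -0.0918, -0.9956, 1.5709], [0.0, 0.0, 0.0, 1.0]]
```

View pics/top0.png

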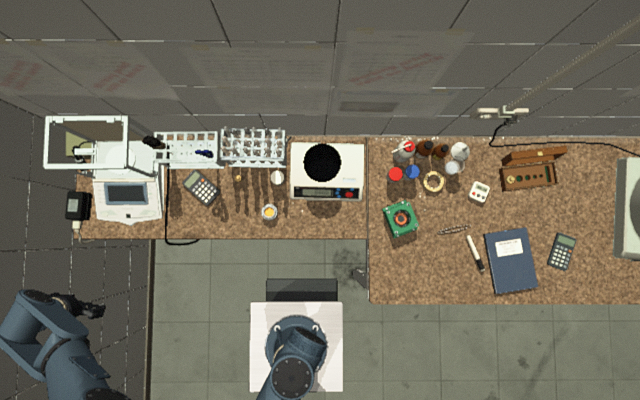

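View pics/scene0.png

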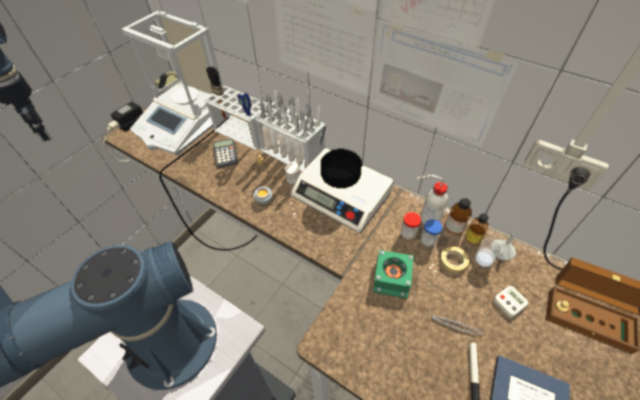

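Top view: block at about (402,220), cup at (270,212), with jar 3 at (278,177), the weight at (238,178) and the calculator at (201,188). The red-lid jar 1 is at (396,174) and the tape at (432,181). Next, an enlarged composite for pixel reading.

```bash
cat > h.py <<'E'
import numpy as np,cv2
from station import manip
def ray(n,u,v,z,c=None):
    c=c or manip.calibration(n);T=np.array(c['cam_to_world'])
    d=T[:3,:3]@np.array([(u-c['cx'])/c['fx'],(v-c['cy'])/c['fy'],1]);o=T[:3,3]
    return o+d*(z-o[2])/d[2]
def proj(n,p,c=None):
    c=c or manip.calibration(n);T=np.array(c['cam_to_world'])
    q=T[:3,:3].T@(np.array(p)-T[:3,3]);return np.array([c['fx']*q[0]/q[2]+c['cx'],c['fy']*q[1]/q[2]+c['cy']])
E
python3 - <<'E'
from h import *
t=cv2.imread('pics/top0.png');s=cv2.imread('pics/scene0.png')
def cr(i,u,v,w=20,k=10):return cv2.resize(i[v-w:v+w,u-w:u+w],None,fx=400/(2*w),fy=400/(2*w)*0.75,interpolation=cv2.INTER_CUBIC)
a=np.vstack([np.hstack([cr(t,270,212),cr(t,402,220,24)]),np.hstack([cr(s,262,194),cr(s,394,274,28)])])
cv2.imwrite('pics/crop.png',a)
print(ray('top',270,212,.036),ray('top',402,219,.05),ray('scene',262,191,.036),ray('scene',394,270,.05))
for p in [(201,188),(238,178),(278,177)]:print(ray('top',*p,.03))
E
```

```text
[0.45737189 0.09226392 0.036     ] [ 0.43276512 -0.3603408   0.05      ] [0.46466751 0.09696738 0.036     ] [ 0.43234777 -0.36511353  0.05      ]
[0.54085715 0.33229686 0.03      ]
[0.57599789 0.20505515 0.03      ]
[0.57974108 0.06623073 0.03      ]
```

View pics/crop.png

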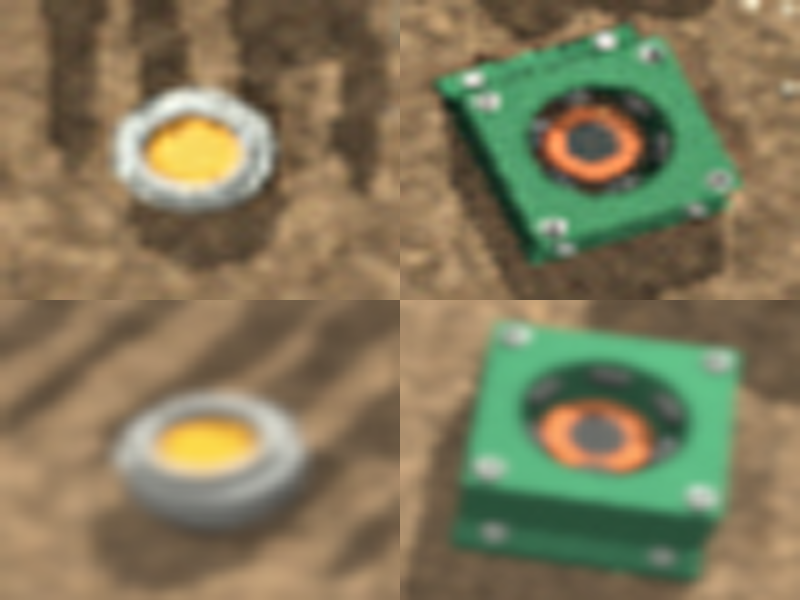

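The crops show the cup's collar centre at about (269.5,212) in top and the bore centre at about (402,219.5) with the block yawed by roughly 15-20°. I'll move above the cup and refine with the wrist camera.

Request:
send_rows(motion=[{"gripper": 85,"travel": [-25.6,-24.9,0],"rotation": [0,0,0]},{"gripper": 85,"travel": [-25.6,-24.9,0],"rotation": [0,0,0]},{"gripper": 85,"travel": [-25.6,-24.9,0],"rotation": [0,0,0]},{"gripper": 85,"travel": [-25.6,-24.9,0],"rotation": [0,0,0]},{"gripper": 85,"travel": [-25.6,-24.9,0],"rotation": [0,0,0]},{"gripper": 85,"travel": [-25.6,-24.9,0],"rotation": [0,0,0]},{"gripper": 85,"travel": [-25.6,-24.9,0],"rotation": [0,0,0]},{"gripper": 85,"travel": [-25.6,-24.9,0],"rotation": [0,0,0]}])

```text
t: 0.77
tcp_pos: [0.323, 0.3433, 0.2311]
tool_rot: [0.151, 0.989, -0.0, -0.0]
force: [-0.2, -0.1, 0.3]
finger_gap: 0.998
```

Request:
send_rows(motion=[{"gripper": 85,"travel": [-25.6,-24.9,4],"rotation": [0,0,0]},{"gripper": 85,"travel": [-25.6,-24.9,4],"rotation": [0,0,0]},{"gripper": 85,"travel": [-25.6,-24.9,4],"rotation": [0,0,0]},{"gripper": 85,"travel": [-25.6,-24.9,4],"rotation": [0,0,0]},{"gripper": 85,"travel": [-25.6,-24.9,4],"rotation": [0,0,0]},{"gripper": 85,"travel": [-25.6,-24.9,4],"rotation": [0,0,0]},{"gripper": 85,"travel": [-25.6,-24.9,4],"rotation": [0,0,0]},{"gripper": 85,"travel": [-25.6,-24.9,4],"rotation": [0,0,0]},{"gripper": 85,"travel": [0,0,0],"rotation": [0,0,0]}])

```text
t: 1.52
tcp_pos: [0.4626, 0.0887, 0.1989]
tool_rot: [0.154, 0.988, -0.001, 0.002]
force: [0.3, 1.4, -0.0]
finger_gap: 0.997
```

```bash
cat >> h.py <<'E'
from scipy.spatial.transform import Rotation as R
def st():
    s=manip.sense();r=R.from_quat(s['tool_rot']).as_matrix()
    print('t',round(float(s['t']),2),'p',np.round(np.array(s['tcp_pos'])*1e3,1),'ytool',np.round(r[:,1],4),'z',np.round(r[:,2],4),'F',np.round(s['force'],2),'gap',round(float(s['finger_gap'])*85.4,1),'q',np.round(s['q'],2))
    return s,r
def totool(dw): # world mm -> tool mm
    s,r=st();return np.round(r.T@np.array(dw),1)
E
python3 - <<'E'
from h import *
s,r=st()
c=manip.calibration('wrist');cv2.imwrite('pics/w1.png',manip.snapshot('wrist')[:,:,::-1])
print(np.round(c['cam_to_world'],3).tolist(),c['fx'])
print(proj('wrist',[.46,.094,.036],c), proj('wrist',s['tcp_pos'],c))
E
```

```text
t 1.52 p [462.6  88.7 198.9] ytool [ 0.3046  0.9525 -0.001 ] z [ 0.0033 -0.0021 -1.    ] F [ 0.32  1.41 -0.05] gap 85.2 q [-0.05  0.37  1.85 -0.    0.92 -1.31]
[[0.306, 0.917, 0.255, 0.399], [0.952, -0.294, -0.083, 0.109], [-0.001, 0.268, -0.963, 0.34], [0.0, 0.0, 0.0, 1.0]] 296.17651425057255
[324.67186467 182.95612963] [321.27463051 254.02757986]
```

View pics/w1.png

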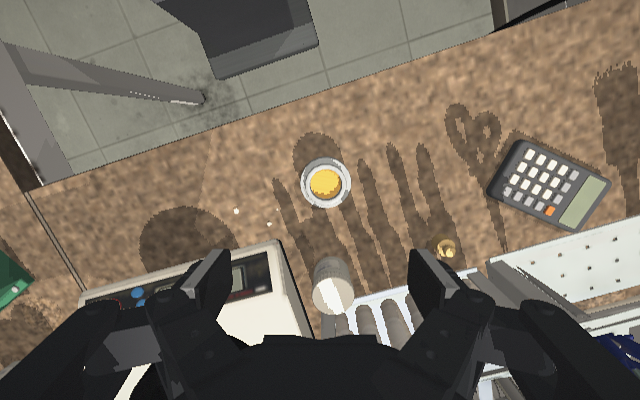

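Wrist view: cup centre at about (325.5,183), jar 3 at (333,285), and the near balance corner at (280,240).

Run:
```python
from h import *
im=cv2.imread('pics/w1.png');h=cv2.cvtColor(im,cv2.COLOR_BGR2HSV)
m=cv2.inRange(h,(18,120,140),(35,255,255));m[:150]=0;m[220:]=0;m[:,:280]=0;m[:,370:]=0
M=cv2.moments(m,True);u,v=M['m10']/M['m00'],M['m01']/M['m00'];print(u,v,M['m00'])
p=ray('wrist',u,v,.028);print(p, ray('wrist',325.5,182.5,.036));print(ray('wrist',280,240,.05),ray('wrist',278,240,.08))
dw=np.array([*(p[:2]*1e3),25])-np.array(manip.sense()['tcp_pos'])*1e3
print(totool(dw))
print(ray('top',269.5,212,.036))
```

```text
325.37388724035605 183.33679525222553 674.0
[0.45954123 0.09674162 0.028     ] [0.45712553 0.09748725 0.036     ]
[0.49854289 0.03391021 0.05      ] [0.48746515 0.04001611 0.08      ]
t 1.57 p [460.4  90.9 198.8] ytool [ 3.044e-01  9.525e-01 -2.000e-04] z [ 4.e-04 -3.e-04 -1.e+00] F [-0.17  0.36 -0.65] gap 85.0 q [-0.04  0.37  1.85 -0.    0.92 -1.3 ]
[  2.7   5.3 173.8]
[0.45737116 0.09398223 0.036     ]
```

Request:
send_rows(motion=[{"gripper": 85,"travel": [0.4,1.3,30],"rotation": [0,0,0]},{"gripper": 85,"travel": [0.4,1.3,30],"rotation": [0,0,0]},{"gripper": 85,"travel": [0.4,1.2,30],"rotation": [0,0,0]},{"gripper": 85,"travel": [0,0,29],"rotation": [0,0,0]},{"gripper": 85,"travel": [0,0,0],"rotation": [0,0,0]},{"gripper": 85,"travel": [0,0,0],"rotation": [0,0,0]},{"gripper": 85,"travel": [0,0,0],"rotation": [0,0,0]}])

```text
t: 2.15
tcp_pos: [0.4588, 0.0983, 0.0812]
tool_rot: [0.151, 0.989, 0.0, 0.0]
force: [0.0, 0.2, -0.1]
finger_gap: 0.993
```

Run:
```python
from h import *
s,r=st();c=manip.calibration('wrist');im=manip.snapshot('wrist')[:,:,::-1];cv2.imwrite('pics/w2.png',im)
h=cv2.cvtColor(im,cv2.COLOR_BGR2HSV)
m=cv2.inRange(h,(18,120,140),(35,255,255));u,v=proj('wrist',[.46,.095,.028],c);print(u,v)
n,l,S,C=cv2.connectedComponentsWithStats(m);i=1+np.argmax(S[1:,4]);print(C[i],S[i])
p=ray('wrist',*C[i],.028,c);print(p);print(totool(np.array([*(p[:2]*1e3),0])-np.array(s['tcp_pos'])*1e3))
```

```text
t 2.15 p [458.8  98.3  81.2] ytool [2.983e-01 9.545e-01 3.000e-04] z [ 8.e-04  0.e+00 -1.e+00] F [ 0.04  0.19 -0.08] gap 84.8 q [-0.03  0.59  1.95  0.    0.61 -1.3 ]
316.8700737202017 223.8098574442388
[316.52236842 227.29078947] [ 294  207   46   42 1520]
[0.46237918 0.09399293 0.028     ]
t 2.2 p [459.5  98.1  81.8] ytool [2.984e-01 9.544e-01 8.000e-04] z [ 0.0027 -0.     -1.    ] F [-0.15  0.51  0.68] gap 85.1 q [-0.03  0.58  1.95  0.    0.61 -1.3 ]
[-4.5 -3.1 81.2]
```

View pics/w2.png

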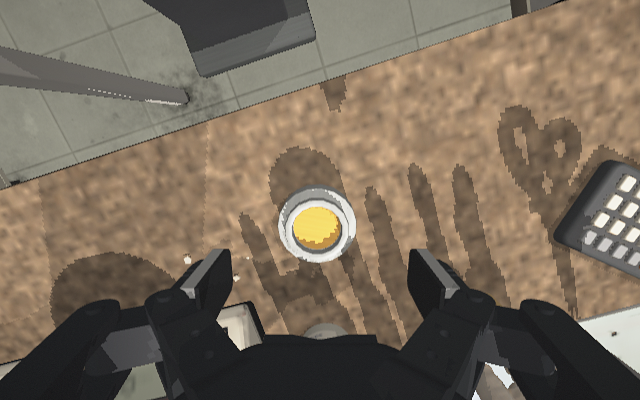

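The cup's recess is centred at (316.5,227), which is world (0.462, 0.094). I'll correct, descend and grip.

Request:
send_rows(motion=[{"gripper": 85,"travel": [-2,-1.8,6],"rotation": [0,0,0]},{"gripper": 85,"travel": [-2,-1.7,15],"rotation": [0,0,0]},{"gripper": 85,"travel": [0,0,15],"rotation": [0,0,0]},{"gripper": 85,"travel": [0,0,15],"rotation": [0,0,0]},{"gripper": 85,"travel": [0,0,10],"rotation": [0,0,0]},{"gripper": 85,"travel": [0,0,5],"rotation": [0,0,0]},{"gripper": 85,"travel": [0,0,0],"rotation": [0,0,0]},{"gripper": 85,"travel": [0,0,0],"rotation": [0,0,0]}])

```text
t: 2.87
tcp_pos: [0.4617, 0.0931, 0.0147]
tool_rot: [0.151, 0.988, 0.0, 0.0]
force: [-0.7, -0.8, -0.5]
finger_gap: 0.994
```

Request:
send_rows(motion=[{"gripper": 40,"travel": [0,0,0],"rotation": [0,0,0]},{"gripper": 40,"travel": [0,0,0],"rotation": [0,0,0]},{"gripper": 40,"travel": [0,0,0],"rotation": [0,0,0]},{"gripper": 40,"travel": [0,0,0],"rotation": [0,0,0]},{"gripper": 40,"travel": [0,0,0],"rotation": [0,0,0]},{"gripper": 40,"travel": [0,0,0],"rotation": [0,0,0]},{"gripper": 40,"travel": [0,0,0],"rotation": [0,0,0]},{"gripper": 40,"travel": [0,0,0],"rotation": [0,0,0]}], newtons=40)

```text
t: 3.53
tcp_pos: [0.462, 0.0932, 0.0154]
tool_rot: [0.151, 0.988, 0.0, 0.001]
force: [-0.8, 0.5, 5.6]
finger_gap: 0.633
```

Run:
```python
from h import *
s,r=st();c=manip.calibration('wrist');im=manip.snapshot('wrist')[:,:,::-1];cv2.imwrite('pics/w3.png',im)
```

```text
t 3.53 p [462.   93.2  15.4] ytool [2.992e-01 9.542e-01 6.000e-04] z [ 0.0021 -0.     -1.    ] F [-0.79  0.45  5.64] gap 54.1 q [-0.04  0.72  1.97  0.    0.45 -1.31]
```

View pics/w3.png

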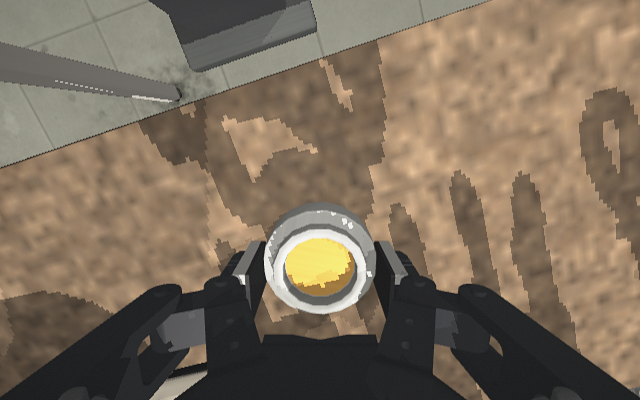

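The cup is gripped on its body with the collar centred between the fingers at about (321,271). I'll lift it and carry it over to the block.

Request:
send_rows(motion=[{"gripper": 40,"travel": [0,0,-15],"rotation": [0,0,0]},{"gripper": 40,"travel": [0,0,-28],"rotation": [0,0,0]},{"gripper": 40,"travel": [0,0,-28],"rotation": [0,0,0]},{"gripper": 40,"travel": [0,0,-28],"rotation": [0,0,0]},{"gripper": 40,"travel": [0,0,-28],"rotation": [0,0,0]},{"gripper": 40,"travel": [-3,-15,-28],"rotation": [0,0,0]},{"gripper": 40,"travel": [-7.6,-31.6,0],"rotation": [0,0,0]},{"gripper": 40,"travel": [-7.6,-31.6,0],"rotation": [0,0,0]},{"gripper": 40,"travel": [-7.6,-31.6,0],"rotation": [0,0,0]},{"gripper": 40,"travel": [-7.6,-31.6,0],"rotation": [0,0,0]},{"gripper": 40,"travel": [-7.6,-31.6,0],"rotation": [0,0,0]}])

```text
t: 4.5
tcp_pos: [0.4478, -0.0853, 0.1695]
tool_rot: [0.151, 0.989, 0.0, -0.0]
force: [-0.3, -0.5, -2.9]
finger_gap: 0.634
```

Request:
send_rows(motion=[{"gripper": 40,"travel": [-7.6,-31.6,0],"rotation": [0,0,0]},{"gripper": 40,"travel": [-7.6,-31.6,0],"rotation": [0,0,0]},{"gripper": 40,"travel": [-7.6,-31.6,0],"rotation": [0,0,0]},{"gripper": 40,"travel": [-7.6,-31.6,0],"rotation": [0,0,0]},{"gripper": 40,"travel": [-7.6,-31.6,0],"rotation": [0,0,0]},{"gripper": 40,"travel": [0,0,0],"rotation": [0,0,0]},{"gripper": 40,"travel": [0,0,0],"rotation": [0,0,0]}])

```text
t: 5.08
tcp_pos: [0.4373, -0.248, 0.1692]
tool_rot: [0.153, 0.988, -0.0, 0.0]
force: [-0.7, 0.3, -3.5]
finger_gap: 0.632
```

Run:
```python
from h import *
s,r=st();c=manip.calibration('wrist');im=manip.snapshot('wrist')[:,:,::-1];cv2.imwrite('pics/w4.png',im)
print(proj('wrist',[.432,-.361,.05],c)); print(totool(np.array([432,-361,170])-np.array(s['tcp_pos'])*1e3))
```

```text
t 5.08 p [ 437.3 -248.   169.2] ytool [ 0.3023  0.9532 -0.    ] z [ 0. -0. -1.] F [-0.73  0.33 -3.55] gap 54.0 q [-0.74  0.46  1.8   0.    0.89 -2.  ]
[203.73840654 227.86349253]
t 5.13 p [ 436.8 -246.2  169. ] ytool [0.3009 0.9537 0.0011] z [-0.0012  0.0015 -1.    ] F [ 0.19 -0.12 -2.85] gap 53.9 q [-0.74  0.46  1.8   0.    0.89 -2.  ]
[ -29.  -109.4   -1. ]
```

View pics/w4.png

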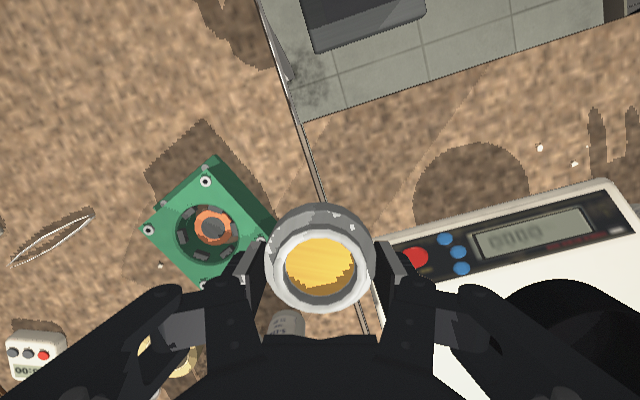

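The bore mouth is at about (206,233) in the wrist view and the jaws currently point at the block's corners. I'll measure the bore more precisely in a zoomed crop.

Run:
```python
from h import *
s,r=st();c=manip.calibration('wrist');im=manip.snapshot('wrist')[:,:,::-1]
a=cv2.resize(im[165:300,125:285],None,fx=5,fy=4.44,interpolation=cv2.INTER_CUBIC)
g=[]
for k in range(0,360,4):
    t=np.radians(k);u,v=proj('wrist',[.432+.03*np.cos(t),-.361+.03*np.sin(t),.05],c);cv2.circle(a,(int((u+.5-125)*5),int((v+.5-165)*4.44)),1,(255,0,255),-1)
cv2.imwrite('pics/w5.png',a);np.save('c5.npy',c['cam_to_world']);print(c['fx'],c['cx'],c['cy'])
print(ray('top',402,219.3,.05),ray('scene',394.3,270,.05))
```

```text
t 5.13 p [ 436.8 -246.2  169. ] ytool [0.3009 0.9537 0.0011] z [-0.0012  0.0015 -1.    ] F [ 0.19 -0.12 -2.85] gap 53.9 q [-0.74  0.46  1.8   0.    0.89 -2.  ]
296.17651425057255 319.5447213553537 203.04006640088528
[ 0.43173873 -0.36032293  0.05      ] [ 0.43276321 -0.36575742  0.05      ]
```

View pics/w5.png

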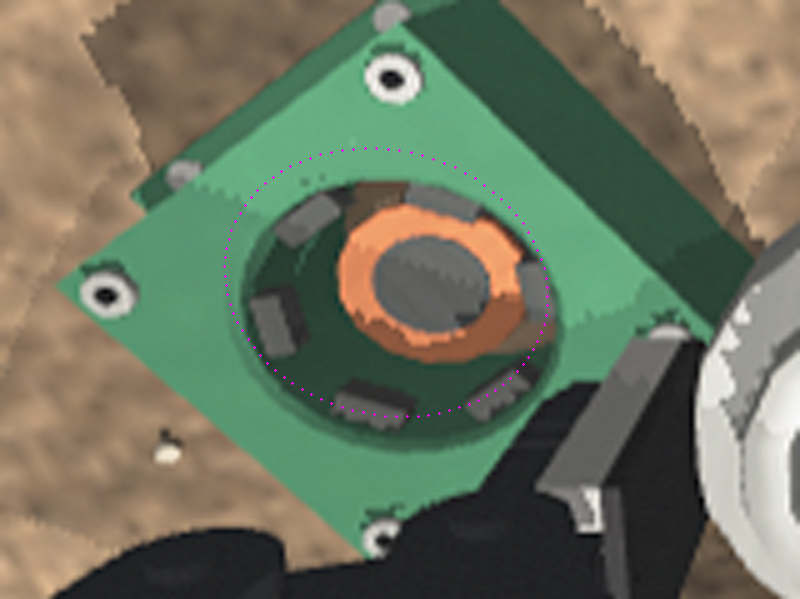

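The mouth ellipse is centred at crop (401,315), which is full-image (204.7,235.4). That is about 7 mm from the first guess in tool x. I'll cross-check the cameras.

Run:
```python
from h import *
c=manip.calibration('wrist');s,r=st();p=np.array(s['tcp_pos'])
b=ray('wrist',204.7,235.4,.05,c);print('bore wrist',b)
print('bore top',ray('top',402.2,217.9,.05),ray('top',402.2,218.4,.053),'scene',ray('scene',394.8,268,.05))
for z,uv in ((.0206,(321,271)),):
    q=ray('wrist',*uv,p[2]+z,c);print('cup rim in tool',(r.T@(q-p))*1e3)
im=cv2.imread('pics/w4.png');h=cv2.cvtColor(im,cv2.COLOR_BGR2HSV)
m=cv2.inRange(h,(15,100,60),(35,255,255));n,l,S,C=cv2.connectedComponentsWithStats(m);i=1+np.argmax(S[1:,4]);print(S[i],C[i])
x,y,w,hh,_=S[i];q=ray('wrist',x+w/2-.5,y+hh/2-.5,p[2]+.0126,c);print('floor in tool',(r.T@(q-p))*1e3)
a=cv2.resize(im[220:320,250:390],None,fx=5.6,fy=5.6,interpolation=cv2.INTER_CUBIC);cv2.imwrite('pics/w6.png',a)
```

```text
t 5.18 p [ 436.8 -245.2  169. ] ytool [0.2996 0.9541 0.0013] z [-0.0016  0.0019 -1.    ] F [ 1.02  0.73 -3.85] gap 54.0 q [-0.74  0.46  1.8   0.    0.89 -2.  ]
bore wrist [ 0.43871671 -0.35995542  0.05      ]
bore top [ 0.4365298  -0.36109314  0.05      ] [ 0.43468685 -0.36046111  0.053     ] scene [ 0.43862433 -0.36426419  0.05      ]
cup rim in tool [  1.28033988  -0.22976735 -20.59766208]
[ 286  238   68   58 3061] [319.54295982 266.18033322]
floor in tool [ -0.62338791  -0.91614487 -12.6025414 ]
```

View pics/w6.png

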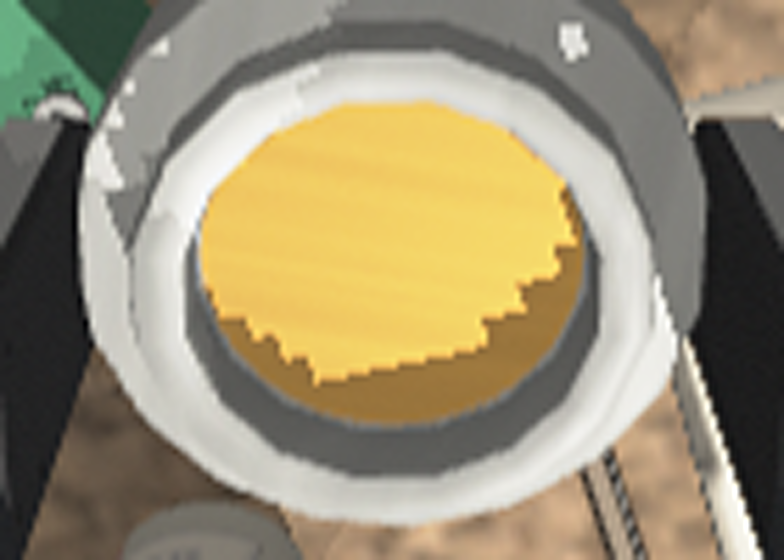

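Request:
send_rows(motion=[{"gripper": 40,"travel": [-9,-27.3,0],"rotation": [0,0,0]},{"gripper": 40,"travel": [-9,-27.3,0],"rotation": [0,0,0]},{"gripper": 40,"travel": [-9,-27.3,0],"rotation": [0,0,0]},{"gripper": 40,"travel": [-9,-27.3,0],"rotation": [0,0,0]},{"gripper": 40,"travel": [0,0,6],"rotation": [0,0,6.5]},{"gripper": 40,"travel": [0,0,6],"rotation": [0,0,6.5]},{"gripper": 40,"travel": [0,0,6],"rotation": [0,0,6.5]},{"gripper": 40,"travel": [0,0,6],"rotation": [0,0,6.5]},{"gripper": 40,"travel": [0,0,6],"rotation": [0,0,6.5]},{"gripper": 40,"travel": [0,0,6],"rotation": [0,0,6.5]},{"gripper": 40,"travel": [0,0,6],"rotation": [0,0,6.5]},{"gripper": 40,"travel": [0,0,6],"rotation": [0,0,6.5]}])

```text
t: 6.18
tcp_pos: [0.4395, -0.3589, 0.1209]
tool_rot: [0.571, 0.821, 0.0, -0.001]
force: [-0.3, 0.2, -2.5]
finger_gap: 0.63
```

Request:
send_rows(motion=[{"gripper": 40,"travel": [0,0,20],"rotation": [0,0,0]},{"gripper": 40,"travel": [0,0,18],"rotation": [0,0,0]},{"gripper": 40,"travel": [0,0,0],"rotation": [0,0,0]},{"gripper": 40,"travel": [0,0,0],"rotation": [0,0,0]},{"gripper": 40,"travel": [0,0,0],"rotation": [0,0,0]}])

```text
t: 6.6
tcp_pos: [0.4399, -0.3606, 0.0839]
tool_rot: [0.569, 0.822, -0.0, 0.0]
force: [0.4, 0.6, -3.5]
finger_gap: 0.631
```

Run:
```python
from h import *
s,r=st();p=np.array(s['tcp_pos']);print(r[:,0]);c=manip.calibration('wrist')
print('cup at',p+r@[.0011,-.0002,0])
print(totool(np.array([438.2,-361,0])-(p+r@[.0011,-.0002,0])*1e3))
a=[]
for n,(u,v),w in(('top',(402,214),24),('scene',(395,262),30),('wrist',(320,260),None)):
    cc=manip.calibration(n);im=manip.snapshot(n)[:,:,::-1].copy()
    if w: a.append(cv2.resize(im[v-w:v+w,u-w:u+w],(300,300),interpolation=cv2.INTER_CUBIC))
    else: a.append(cv2.resize(im[110:390,140:500],None,fx=1.667,fy=1.667)[:300*2-100])
top=np.hstack(a[:2]);W=cv2.resize(manip.snapshot('wrist')[130:330,170:470,::-1],(600,300*4//3-100),interpolation=cv2.INTER_AREA)
cv2.imwrite('pics/p1.png',np.vstack([top,W]))
```

```text
t 6.6 p [ 439.9 -360.6   83.9] ytool [9.356e-01 3.530e-01 1.000e-04] z [ 2.e-04 -2.e-04 -1.e+00] F [ 0.43  0.65 -3.5 ] gap 53.9 q [-0.88  0.66  1.69  0.    0.79 -1.24]
[-3.52989153e-01  9.35627375e-01 -2.70245628e-04]
cup at [ 0.43934466 -0.35966257  0.0839104 ]
t 6.6 p [ 439.9 -360.6   83.9] ytool [9.356e-01 3.530e-01 1.000e-04] z [ 2.e-04 -2.e-04 -1.e+00] F [ 0.43  0.65 -3.5 ] gap 53.9 q [-0.88  0.66  1.69  0.    0.79 -1.24]
[-0.8 -1.6 83.9]
```

View pics/p1.png

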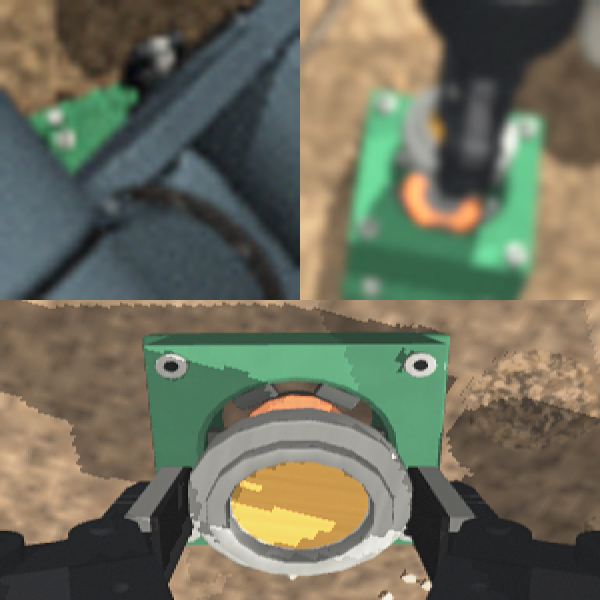

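The jaws are now square to the block. Visible in the wrist crop are the bore arc top at about (298,380), the far block edge at row 345, and the screws at (171,366) and (421,365). I'll compute the bore offset in tool axes from these.

Run:
```python
from h import *
s,r=st();p=np.array(s['tcp_pos']);c=manip.calibration('wrist')
f=lambda u,v,z:np.round((r.T@(ray('wrist',170+u/2,130+(v-300)/1.5,z,c)-p))*1e3,1)
print('arc',f(298,380,.05),'edge',f(298,345,.05),f(145,345,.05),f(450,345,.05),'screws',f(171,366,.053),f(421,365,.053))
print('arcL/R',f(197,440,.05),f(398,440,.05))
print('rim',f(300,(440+576)/2,p[2]+.0206), 'rimtop',f(300,440,p[2]+.0206),'rimbot',f(300,574,p[2]+.0206))
```

```text
t 6.8 p [ 440.  -361.7   84.4] ytool [9.36e-01 3.52e-01 7.00e-04] z [ 0.0013 -0.0016 -1.    ] F [-0.24 -0.12 -2.71] gap 53.6 q [-0.88  0.66  1.69  0.    0.79 -1.24]
arc [30.1 -0.5 34.4] edge [44.2 -0.5 34.3] [ 44.2 -45.9  34.3] [44.1 44.6 34.4] screws [ 36.3 -38.   31.3] [36.6 35.8 31.4]
arcL/R [  4.5 -32.3  34.4] [ 4.4 30.9 34.4]
rim [  2.    0.1 -20.6] rimtop [ 23.7   0.1 -20.6] rimbot [-21.    0.  -20.6]
```

Request:
send_rows(motion=[{"gripper": 40,"travel": [-0.8,-0.5,2],"rotation": [0,0,0]},{"gripper": 40,"travel": [-0.8,-0.5,8],"rotation": [0,0,0]},{"gripper": 40,"travel": [0,0,8],"rotation": [0,0,0]},{"gripper": 40,"travel": [0,0,8],"rotation": [0,0,0]},{"gripper": 40,"travel": [0,0,4],"rotation": [0,0,0]},{"gripper": 40,"travel": [0,0,0],"rotation": [0,0,0]},{"gripper": 40,"travel": [0,0,0],"rotation": [0,0,0]},{"gripper": 40,"travel": [0,0,0],"rotation": [0,0,0]}], newtons=20)

```text
t: 7.47
tcp_pos: [0.4391, -0.3632, 0.0532]
tool_rot: [0.569, 0.822, 0.0, -0.0]
force: [-1.0, -0.1, -1.8]
finger_gap: 0.63
```

Request:
send_rows(motion=[{"gripper": 40,"travel": [0,0,1],"rotation": [0,0,0]},{"gripper": 40,"travel": [0,0,1],"rotation": [0,0,0]},{"gripper": 40,"travel": [0,0,1],"rotation": [0,0,0]},{"gripper": 40,"travel": [0,0,0],"rotation": [0,0,0]},{"gripper": 40,"travel": [0,0,0],"rotation": [0,0,0]}])

```text
t: 7.88
tcp_pos: [0.439, -0.3632, 0.0504]
tool_rot: [0.569, 0.822, -0.0, 0.0]
force: [-0.3, 0.0, -2.5]
finger_gap: 0.626
```

Run:
```python
from h import *
s,r=st();a=manip.snapshot('wrist')[130:360,170:470,::-1]
cv2.imwrite('pics/p2.png',cv2.resize(a,None,fx=2,fy=2,interpolation=cv2.INTER_CUBIC))
```

```text
t 7.88 p [ 439.  -363.2   50.4] ytool [0.9361 0.3518 0.    ] z [ 1.e-04 -1.e-04 -1.e+00] F [-0.27  0.01 -2.48] gap 53.5 q [-0.89  0.72  1.7   0.    0.72 -1.25]
```

View pics/p2.png

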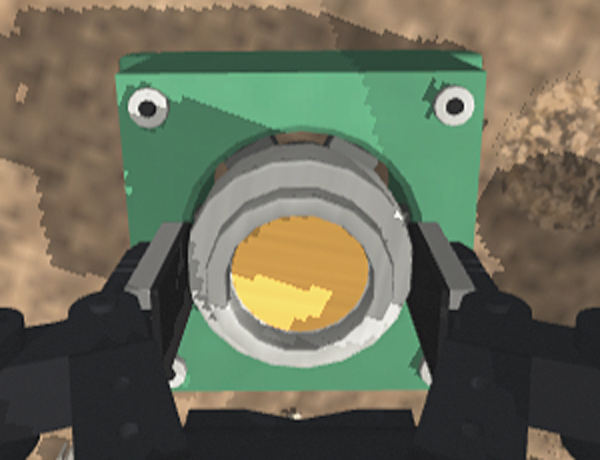

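The cup is concentric with the bore in the wrist view and about 1 mm above the shoes. I'll lower it slightly and release.

Request:
send_rows(motion=[{"gripper": 40,"travel": [0,0,0.6],"rotation": [0,0,0]},{"gripper": 40,"travel": [0,0,0],"rotation": [0,0,0]},{"gripper": 40,"travel": [0,0,0],"rotation": [0,0,0]}])

```text
t: 8.18
tcp_pos: [0.439, -0.3632, 0.0497]
tool_rot: [0.569, 0.822, 0.0, -0.0]
force: [-0.6, 0.4, -2.4]
finger_gap: 0.628
```

Request:
send_rows(motion=[{"gripper": 60,"travel": [0,0,0],"rotation": [0,0,0]},{"gripper": 70,"travel": [0,0,0],"rotation": [0,0,0]},{"gripper": 85,"travel": [0,0,0],"rotation": [0,0,0]},{"gripper": 85,"travel": [0,0,0],"rotation": [0,0,0]},{"gripper": 85,"travel": [0,0,0],"rotation": [0,0,0]},{"gripper": 85,"travel": [0,0,0],"rotation": [0,0,0]},{"gripper": 85,"travel": [0,0,-10],"rotation": [0,0,0]},{"gripper": 85,"travel": [0,0,-25],"rotation": [0,0,0]},{"gripper": 85,"travel": [0,0,-25],"rotation": [0,0,0]},{"gripper": 85,"travel": [0,0,0],"rotation": [0,0,0]},{"gripper": 85,"travel": [0,0,0],"rotation": [0,0,0]}])

```text
t: 9.1
tcp_pos: [0.4399, -0.3641, 0.1118]
tool_rot: [0.569, 0.822, -0.001, 0.002]
force: [0.6, 0.3, -1.3]
finger_gap: 0.993
```

```bash
cat >> h.py <<'E'
def cup(save=None):
    s,r=st();c=manip.calibration('wrist');im=np.ascontiguousarray(manip.snapshot('wrist')[:,:,::-1])
    if save: cv2.imwrite(save,im)
    return im,c,s,r
E
python3 - <<'E'
from h import *
im,c,s,r=cup('pics/p3.png');p=np.array(s['tcp_pos'])
f=lambda q:[(int(round(a*3)),int(round(b*3))) for a,b in q]
def circ(cx,cy,z,R_):return np.array([proj('wrist',[cx+R_*np.cos(t),cy+R_*np.sin(t),z],c) for t in np.linspace(0,2*np.pi,80)])
ct=p+r@[-.0003,-.0,0]
ctr=proj('wrist',[ct[0],ct[1],.06],c);print(ctr)
u,v=int(ctr[0]),int(ctr[1]);x0,y0=u-85,max(0,v-75)
a=cv2.resize(im[y0:y0+150,x0:x0+170],None,fx=4.7,fy=4,interpolation=cv2.INTER_CUBIC)
def dr(q,col):
    for m in q: cv2.circle(a,(int((m[0]+.5-x0)*4.7),int((m[1]+.5-y0)*4)),1,col,-1)
dr(circ(ct[0],ct[1],.070,.022),(255,0,255));dr(circ(ct[0],ct[1],.05,.030),(0,0,255))
cv2.imwrite('pics/p3c.png',a);print(x0,y0,ct)
E
```

```text
t 9.1 p [ 439.9 -364.1  111.8] ytool [0.9361 0.3519 0.0014] z [ 0.0027 -0.0034 -1.    ] F [ 0.55  0.29 -1.32] gap 84.8 q [-0.89  0.62  1.68 -0.    0.84 -1.25]
[319.74466275 221.14554098]
234 146 [ 0.43999751 -0.36442609  0.11181207]
```

View pics/p3c.png

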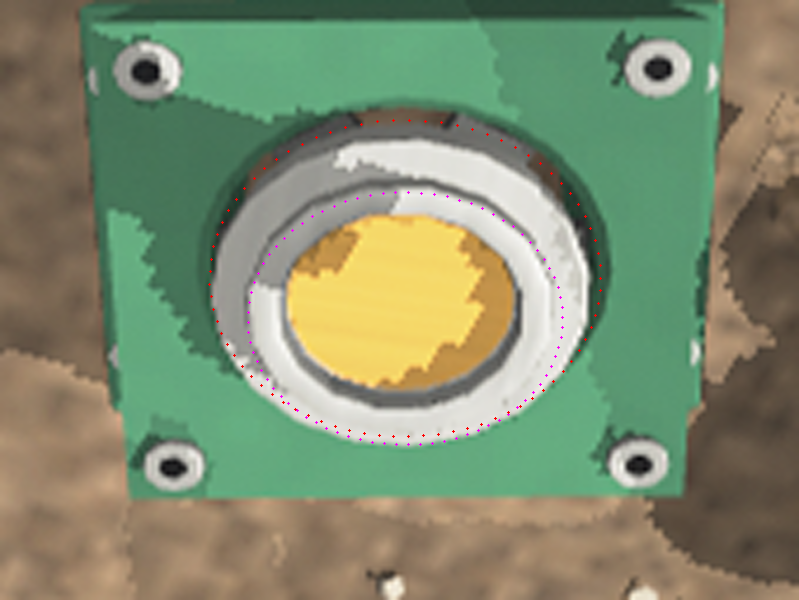

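The cup stands square in the bore (rim centre near crop (401,310)), so stage 1 is done. That is 12 pictures viewed, so from here I work by feel and numbers. I'll close the fingers and hover over the +y spot of the rim.

Request:
send_rows(motion=[{"gripper": 0,"travel": [0.5,11,0],"rotation": [0,0,0]},{"gripper": 0,"travel": [0.5,11,0],"rotation": [0,0,0]},{"gripper": 0,"travel": [0,0,0],"rotation": [0,0,0]},{"gripper": 0,"travel": [0,0,0],"rotation": [0,0,0]},{"gripper": 0,"travel": [0,0,0],"rotation": [0,0,0]},{"gripper": 0,"travel": [0,0,0],"rotation": [0,0,0]},{"gripper": 0,"travel": [0,0,0],"rotation": [0,0,0]},{"gripper": 0,"travel": [0,0,10],"rotation": [0,0,0]},{"gripper": 0,"travel": [0,0,15],"rotation": [0,0,0]},{"gripper": 0,"travel": [0,0,10],"rotation": [0,0,0]},{"gripper": 0,"travel": [0,0,0],"rotation": [0,0,0]},{"gripper": 0,"travel": [0,0,0],"rotation": [0,0,0]}])

```text
t: 10.15
tcp_pos: [0.4586, -0.3541, 0.0737]
tool_rot: [0.569, 0.822, 0.0, -0.001]
force: [-0.1, 0.5, -0.5]
finger_gap: 0.001
```

Request:
send_rows(motion=[{"gripper": 0,"travel": [0,0,1.5],"rotation": [0,0,0]},{"gripper": 0,"travel": [0,0,1.5],"rotation": [0,0,0]},{"gripper": 0,"travel": [0,0,0.5],"rotation": [0,0,0]},{"gripper": 0,"travel": [0,0,0],"rotation": [0,0,0]}])

```text
t: 10.48
tcp_pos: [0.4594, -0.3546, 0.0715]
tool_rot: [0.569, 0.822, -0.0, 0.0]
force: [-0.5, -0.4, -0.7]
finger_gap: -0.003
```

Run:
```python
from h import *
s,r=st();print(s['ft_torque'],r.T@(np.array([.439,-.3632,0])-np.array(s['tcp_pos'])))
```

```text
t 10.48 p [ 459.4 -354.6   71.5] ytool [9.361e-01 3.517e-01 2.000e-04] z [ 4.e-04 -4.e-04 -1.e+00] F [-0.48 -0.37 -0.75] gap -0.3 q [-0.85  0.69  1.67 -0.    0.78 -1.21]
[-0.00191615  0.02481407  0.04428814] [-0.00080937 -0.02212749  0.07147999]
```

Request:
send_rows(motion=[{"gripper": 0,"travel": [0,0,0.6],"rotation": [0,0,0]},{"gripper": 0,"travel": [0,0,0.6],"rotation": [0,0,0]},{"gripper": 0,"travel": [0,0,0.4],"rotation": [0,0,0]},{"gripper": 0,"travel": [0,0,0],"rotation": [0,0,0]}])

```text
t: 10.82
tcp_pos: [0.4594, -0.3546, 0.07]
tool_rot: [0.569, 0.822, -0.0, 0.0]
force: [-0.0, 0.1, 2.9]
finger_gap: 0.001
```

Request:
send_rows(motion=[{"gripper": 0,"travel": [0,0,0.3],"rotation": [0,0,0]},{"gripper": 0,"travel": [0,0,0.3],"rotation": [0,0,0]},{"gripper": 0,"travel": [0,0,0],"rotation": [0,0,0]}])

```text
t: 11.07
tcp_pos: [0.4595, -0.3546, 0.07]
tool_rot: [0.569, 0.822, -0.0, 0.0]
force: [-1.5, 1.3, 6.6]
finger_gap: 0.001
```

Request:
send_rows(motion=[{"gripper": 0,"travel": [0,0,0.3],"rotation": [0,0,0]},{"gripper": 0,"travel": [0,0,0.3],"rotation": [0,0,0]},{"gripper": 0,"travel": [0,0,0],"rotation": [0,0,0]}])

```text
t: 11.32
tcp_pos: [0.4596, -0.3547, 0.0698]
tool_rot: [0.569, 0.822, -0.0, 0.001]
force: [-0.8, 2.0, 8.9]
finger_gap: 0.001
```

Request:
send_rows(motion=[{"gripper": 0,"travel": [0,0,0.4],"rotation": [0,0,0]},{"gripper": 0,"travel": [0,0,0.3],"rotation": [0,0,0]},{"gripper": 0,"travel": [0,0,0],"rotation": [0,0,0]}])

```text
t: 11.57
tcp_pos: [0.4599, -0.3545, 0.0693]
tool_rot: [0.569, 0.822, 0.0, 0.001]
force: [0.1, 2.9, 10.2]
finger_gap: -0.002
```

Request:
send_rows(motion=[{"gripper": 0,"travel": [0,0,0.4],"rotation": [0,0,0]},{"gripper": 0,"travel": [0,0,0.3],"rotation": [0,0,0]},{"gripper": 0,"travel": [0,0,0],"rotation": [0,0,0]}])

```text
t: 11.82
tcp_pos: [0.4602, -0.3545, 0.0689]
tool_rot: [0.569, 0.822, 0.0, 0.001]
force: [0.0, 3.2, 12.9]
finger_gap: 0.002
```

Request:
send_rows(motion=[{"gripper": 0,"travel": [0,0,0.4],"rotation": [0,0,0]},{"gripper": 0,"travel": [0,0,0.2],"rotation": [0,0,0]},{"gripper": 0,"travel": [0,0,0],"rotation": [0,0,0]}])

```text
t: 12.07
tcp_pos: [0.4605, -0.3544, 0.0685]
tool_rot: [0.57, 0.822, 0.0, 0.001]
force: [1.6, 4.0, 12.6]
finger_gap: -0.003
```

Request:
send_rows(motion=[{"gripper": 0,"travel": [0,0,-3],"rotation": [0,0,0]},{"gripper": 0,"travel": [0,0,-6.6],"rotation": [0,0,0]},{"gripper": 0,"travel": [0,-22,0],"rotation": [0,0,0]},{"gripper": 0,"travel": [0,-22,0],"rotation": [0,0,0]},{"gripper": 0,"travel": [0,0,0],"rotation": [0,0,0]},{"gripper": 0,"travel": [0,0,3],"rotation": [0,0,0]},{"gripper": 0,"travel": [0,0,2],"rotation": [0,0,0]},{"gripper": 0,"travel": [0,0,0],"rotation": [0,0,0]},{"gripper": 0,"travel": [0,0,0],"rotation": [0,0,0]}])

```text
t: 12.82
tcp_pos: [0.4187, -0.3697, 0.0707]
tool_rot: [0.569, 0.822, 0.0, 0.0]
force: [0.4, -0.4, 0.4]
finger_gap: -0.001
```

Request:
send_rows(motion=[{"gripper": 0,"travel": [0,0,0.7],"rotation": [0,0,0]},{"gripper": 0,"travel": [0,0,0.5],"rotation": [0,0,0]},{"gripper": 0,"travel": [0,0,0.5],"rotation": [0,0,0]},{"gripper": 0,"travel": [0,0,0.5],"rotation": [0,0,0]},{"gripper": 0,"travel": [0,0,0.4],"rotation": [0,0,0]},{"gripper": 0,"travel": [0,0,0],"rotation": [0,0,0]}])

```text
t: 13.32
tcp_pos: [0.4183, -0.3701, 0.0695]
tool_rot: [0.569, 0.822, -0.0, 0.0]
force: [-1.7, 1.5, 7.7]
finger_gap: 0.001
```

Request:
send_rows(motion=[{"gripper": 0,"travel": [0,0,0.4],"rotation": [0,0,0]},{"gripper": 0,"travel": [0,0,0.4],"rotation": [0,0,0]},{"gripper": 0,"travel": [0,0,0.4],"rotation": [0,0,0]},{"gripper": 0,"travel": [0,0,0],"rotation": [0,0,0]}])

```text
t: 13.65
tcp_pos: [0.4179, -0.3702, 0.0687]
tool_rot: [0.569, 0.822, -0.001, 0.0]
force: [-3.4, 0.4, 11.2]
finger_gap: 0.0
```

Request:
send_rows(motion=[{"gripper": 0,"travel": [0,0,0.5],"rotation": [0,0,0]},{"gripper": 0,"travel": [0,0,0.5],"rotation": [0,0,0]},{"gripper": 0,"travel": [0,0,0.4],"rotation": [0,0,0]},{"gripper": 0,"travel": [0,0,0],"rotation": [0,0,0]}])

```text
t: 13.98
tcp_pos: [0.4175, -0.3704, 0.0677]
tool_rot: [0.569, 0.822, -0.001, -0.0]
force: [-5.8, 0.4, 14.3]
finger_gap: 0.002
```

Request:
send_rows(motion=[{"gripper": 0,"travel": [0,0,-3],"rotation": [0,0,0]},{"gripper": 0,"travel": [0,0,-6.2],"rotation": [0,0,0]},{"gripper": 0,"travel": [14,11,0],"rotation": [0,0,0]},{"gripper": 0,"travel": [14,11,0],"rotation": [0,0,0]},{"gripper": 0,"travel": [0,0,0],"rotation": [0,0,0]},{"gripper": 0,"travel": [0,0,3],"rotation": [0,0,0]},{"gripper": 0,"travel": [0,0,2],"rotation": [0,0,0]},{"gripper": 0,"travel": [0,0,0],"rotation": [0,0,0]},{"gripper": 0,"travel": [0,0,0],"rotation": [0,0,0]}])

```text
t: 14.73
tcp_pos: [0.4287, -0.3367, 0.0697]
tool_rot: [0.57, 0.822, -0.0, -0.0]
force: [-0.7, -0.3, 0.1]
finger_gap: -0.001
```

Request:
send_rows(motion=[{"gripper": 0,"travel": [0,0,0.7],"rotation": [0,0,0]},{"gripper": 0,"travel": [0,0,0.6],"rotation": [0,0,0]},{"gripper": 0,"travel": [0,0,0.5],"rotation": [0,0,0]},{"gripper": 0,"travel": [0,0,0.5],"rotation": [0,0,0]},{"gripper": 0,"travel": [0,0,0.5],"rotation": [0,0,0]},{"gripper": 0,"travel": [0,0,0],"rotation": [0,0,0]}])

```text
t: 15.23
tcp_pos: [0.429, -0.3362, 0.068]
tool_rot: [0.569, 0.822, -0.0, 0.0]
force: [-0.5, 0.9, 7.1]
finger_gap: 0.0
```

Request:
send_rows(motion=[{"gripper": 0,"travel": [0,0,0.5],"rotation": [0,0,0]},{"gripper": 0,"travel": [0,0,0.5],"rotation": [0,0,0]},{"gripper": 0,"travel": [0,0,0.3],"rotation": [0,0,0]},{"gripper": 0,"travel": [0,0,0],"rotation": [0,0,0]}])

```text
t: 15.57
tcp_pos: [0.429, -0.336, 0.0673]
tool_rot: [0.569, 0.822, -0.0, 0.0]
force: [-1.0, 1.7, 11.0]
finger_gap: 0.001
```

Request:
send_rows(motion=[{"gripper": 0,"travel": [0,0,0.5],"rotation": [0,0,0]},{"gripper": 0,"travel": [0,0,0.4],"rotation": [0,0,0]},{"gripper": 0,"travel": [0,0,0],"rotation": [0,0,0]}])

```text
t: 15.82
tcp_pos: [0.4289, -0.3356, 0.0667]
tool_rot: [0.569, 0.822, 0.0, 0.0]
force: [-1.3, 3.4, 13.5]
finger_gap: 0.002
```

Request:
send_rows(motion=[{"gripper": 0,"travel": [0,0,-3],"rotation": [0,0,0]},{"gripper": 0,"travel": [0,0,-6],"rotation": [0,0,0]},{"gripper": 0,"travel": [-27,0,0],"rotation": [0,0,0]},{"gripper": 0,"travel": [-27,0,0],"rotation": [0,0,0]},{"gripper": 0,"travel": [0,0,0],"rotation": [0,0,0]},{"gripper": 0,"travel": [0,0,3],"rotation": [0,0,0]},{"gripper": 0,"travel": [0,0,2],"rotation": [0,0,0]},{"gripper": 0,"travel": [0,0,0],"rotation": [0,0,0]},{"gripper": 0,"travel": [0,0,0],"rotation": [0,0,0]}])

```text
t: 16.57
tcp_pos: [0.4471, -0.3852, 0.0686]
tool_rot: [0.569, 0.822, 0.0, -0.001]
force: [-0.1, -0.4, -0.3]
finger_gap: 0.002
```

Request:
send_rows(motion=[{"gripper": 0,"travel": [0,0,0.6],"rotation": [0,0,0]},{"gripper": 0,"travel": [0,0,0.6],"rotation": [0,0,0]},{"gripper": 0,"travel": [0,0,0.5],"rotation": [0,0,0]},{"gripper": 0,"travel": [0,0,0.5],"rotation": [0,0,0]},{"gripper": 0,"travel": [0,0,0],"rotation": [0,0,0]}])

```text
t: 16.98
tcp_pos: [0.4476, -0.3861, 0.0676]
tool_rot: [0.569, 0.822, 0.0, -0.0]
force: [-1.1, 1.8, 5.2]
finger_gap: 0.0
```

Request:
send_rows(motion=[{"gripper": 0,"travel": [0,0,0.5],"rotation": [0,0,0]},{"gripper": 0,"travel": [0,0,0.5],"rotation": [0,0,0]},{"gripper": 0,"travel": [0,0,0.5],"rotation": [0,0,0]},{"gripper": 0,"travel": [0,0,0],"rotation": [0,0,0]}])

```text
t: 17.32
tcp_pos: [0.4481, -0.387, 0.0668]
tool_rot: [0.569, 0.822, -0.0, 0.001]
force: [-1.3, 0.0, 8.5]
finger_gap: 0.002
```

Request:
send_rows(motion=[{"gripper": 0,"travel": [0,0,0.4],"rotation": [0,0,0]},{"gripper": 0,"travel": [0,0,0.3],"rotation": [0,0,0]},{"gripper": 0,"travel": [0,0,0],"rotation": [0,0,0]}])

```text
t: 17.57
tcp_pos: [0.4483, -0.3875, 0.0664]
tool_rot: [0.569, 0.822, -0.001, 0.001]
force: [-1.4, 0.2, 9.2]
finger_gap: 0.0
```

Request:
send_rows(motion=[{"gripper": 0,"travel": [0,0,0.4],"rotation": [0,0,0]},{"gripper": 0,"travel": [0,0,0],"rotation": [0,0,0]},{"gripper": 0,"travel": [0,0,-3],"rotation": [0,0,0]},{"gripper": 0,"travel": [0,0,-6],"rotation": [0,0,0]},{"gripper": 0,"travel": [13,11,0],"rotation": [0,0,0]},{"gripper": 0,"travel": [13,11,0],"rotation": [0,0,0]},{"gripper": 0,"travel": [0,0,0],"rotation": [0,0,0]},{"gripper": 0,"travel": [0,0,3],"rotation": [0,0,0]},{"gripper": 0,"travel": [0,0,2.2],"rotation": [0,0,0]},{"gripper": 0,"travel": [0,0,0],"rotation": [0,0,0]},{"gripper": 0,"travel": [0,0,0],"rotation": [0,0,0]}])

```text
t: 18.48
tcp_pos: [0.4591, -0.3552, 0.0677]
tool_rot: [0.57, 0.822, -0.0, -0.0]
force: [0.3, 0.7, -0.4]
finger_gap: 0.0
```

Request:
send_rows(motion=[{"gripper": 0,"travel": [0,0,0.6],"rotation": [0,0,0]},{"gripper": 0,"travel": [0,0,0.6],"rotation": [0,0,0]},{"gripper": 0,"travel": [0,0,0.5],"rotation": [0,0,0]},{"gripper": 0,"travel": [0,0,0.5],"rotation": [0,0,0]},{"gripper": 0,"travel": [0,0,0],"rotation": [0,0,0]}])

```text
t: 18.9
tcp_pos: [0.4598, -0.3555, 0.0665]
tool_rot: [0.569, 0.822, -0.0, 0.001]
force: [0.4, -0.1, 4.6]
finger_gap: -0.001
```

Request:
send_rows(motion=[{"gripper": 0,"travel": [0,0,0.5],"rotation": [0,0,0]},{"gripper": 0,"travel": [0,0,0.5],"rotation": [0,0,0]},{"gripper": 0,"travel": [0,0,0.5],"rotation": [0,0,0]},{"gripper": 0,"travel": [0,0,0],"rotation": [0,0,0]}])

```text
t: 19.23
tcp_pos: [0.4599, -0.3552, 0.066]
tool_rot: [0.569, 0.822, -0.0, 0.001]
force: [-0.1, 1.7, 12.2]
finger_gap: 0.0
```

Request:
send_rows(motion=[{"gripper": 0,"travel": [0,0,0.4],"rotation": [0,0,0]},{"gripper": 0,"travel": [0,0,0.3],"rotation": [0,0,0]},{"gripper": 0,"travel": [0,0,0],"rotation": [0,0,0]}])

```text
t: 19.48
tcp_pos: [0.4601, -0.3552, 0.0656]
tool_rot: [0.569, 0.822, -0.0, 0.001]
force: [-0.3, 1.2, 13.1]
finger_gap: 0.004
```

Request:
send_rows(motion=[{"gripper": 0,"travel": [0,0,0.4],"rotation": [0,0,0]},{"gripper": 0,"travel": [0,0,0],"rotation": [0,0,0]}])

```text
t: 19.65
tcp_pos: [0.4602, -0.3551, 0.0654]
tool_rot: [0.569, 0.822, -0.0, 0.002]
force: [-1.2, 2.5, 13.3]
finger_gap: 0.002
```

Request:
send_rows(motion=[{"gripper": 0,"travel": [0,0,-3],"rotation": [0,0,0]},{"gripper": 0,"travel": [0,0,-6],"rotation": [0,0,0]},{"gripper": 0,"travel": [0,-22,0],"rotation": [0,0,0]},{"gripper": 0,"travel": [0,-22,0],"rotation": [0,0,0]},{"gripper": 0,"travel": [0,0,0],"rotation": [0,0,0]},{"gripper": 0,"travel": [0,0,3],"rotation": [0,0,0]},{"gripper": 0,"travel": [0,0,2],"rotation": [0,0,0]},{"gripper": 0,"travel": [0,0,0.6],"rotation": [0,0,0]},{"gripper": 0,"travel": [0,0,0.6],"rotation": [0,0,0]},{"gripper": 0,"travel": [0,0,0.5],"rotation": [0,0,0]},{"gripper": 0,"travel": [0,0,0],"rotation": [0,0,0]}])

```text
t: 20.57
tcp_pos: [0.418, -0.3703, 0.0664]
tool_rot: [0.568, 0.823, -0.001, -0.0]
force: [-5.2, -1.7, 8.6]
finger_gap: -0.003
```

Request:
send_rows(motion=[{"gripper": 0,"travel": [0,0,0.5],"rotation": [0,0,0]},{"gripper": 0,"travel": [0,0,0.5],"rotation": [0,0,0]},{"gripper": 0,"travel": [0,0,0],"rotation": [0,0,0]}])

```text
t: 20.82
tcp_pos: [0.4177, -0.3704, 0.0659]
tool_rot: [0.568, 0.823, -0.001, -0.0]
force: [-6.4, -0.4, 12.3]
finger_gap: -0.003
```

Request:
send_rows(motion=[{"gripper": 0,"travel": [0,0,0.4],"rotation": [0,0,0]},{"gripper": 0,"travel": [0,0,0.4],"rotation": [0,0,0]},{"gripper": 0,"travel": [0,0,0],"rotation": [0,0,0]}])

```text
t: 21.07
tcp_pos: [0.4175, -0.3704, 0.0655]
tool_rot: [0.568, 0.823, -0.001, -0.0]
force: [-7.5, -1.0, 14.8]
finger_gap: -0.003
```

Request:
send_rows(motion=[{"gripper": 0,"travel": [0,0,0.3],"rotation": [0,0,0]},{"gripper": 0,"travel": [0,0,0],"rotation": [0,0,0]}])

```text
t: 21.23
tcp_pos: [0.4175, -0.3705, 0.0654]
tool_rot: [0.568, 0.823, -0.001, -0.0]
force: [-8.4, -0.6, 16.7]
finger_gap: 0.001
```

Request:
send_rows(motion=[{"gripper": 0,"travel": [0,0,-3],"rotation": [0,0,0]},{"gripper": 0,"travel": [0,0,-6],"rotation": [0,0,0]},{"gripper": 0,"travel": [14,11,0],"rotation": [0,0,0]},{"gripper": 0,"travel": [14,11,0],"rotation": [0,0,0]},{"gripper": 0,"travel": [0,0,0],"rotation": [0,0,0]},{"gripper": 0,"travel": [0,0,3],"rotation": [0,0,0]},{"gripper": 0,"travel": [0,0,2],"rotation": [0,0,0]},{"gripper": 0,"travel": [0,0,0.7],"rotation": [0,0,0]},{"gripper": 0,"travel": [0,0,0.6],"rotation": [0,0,0]},{"gripper": 0,"travel": [0,0,0.6],"rotation": [0,0,0]},{"gripper": 0,"travel": [0,0,0],"rotation": [0,0,0]}])

```text
t: 22.15
tcp_pos: [0.429, -0.3367, 0.0658]
tool_rot: [0.57, 0.822, -0.0, 0.0]
force: [0.1, 0.8, 2.6]
finger_gap: 0.003
```

Request:
send_rows(motion=[{"gripper": 0,"travel": [0,0,0.5],"rotation": [0,0,0]},{"gripper": 0,"travel": [0,0,0.5],"rotation": [0,0,0]},{"gripper": 0,"travel": [0,0,0],"rotation": [0,0,0]}])

```text
t: 22.4
tcp_pos: [0.429, -0.3364, 0.0653]
tool_rot: [0.57, 0.822, -0.0, 0.0]
force: [-0.7, 0.9, 7.6]
finger_gap: 0.002
```

Request:
send_rows(motion=[{"gripper": 0,"travel": [0,0,0.4],"rotation": [0,0,0]},{"gripper": 0,"travel": [0,0,0.4],"rotation": [0,0,0]},{"gripper": 0,"travel": [0,0,0],"rotation": [0,0,0]}])

```text
t: 22.65
tcp_pos: [0.429, -0.3363, 0.065]
tool_rot: [0.569, 0.822, -0.0, 0.001]
force: [-1.1, 2.5, 10.7]
finger_gap: 0.001
```

Request:
send_rows(motion=[{"gripper": 0,"travel": [0,0,0.4],"rotation": [0,0,0]},{"gripper": 0,"travel": [0,0,0.2],"rotation": [0,0,0]},{"gripper": 0,"travel": [0,0,0],"rotation": [0,0,0]}])

```text
t: 22.9
tcp_pos: [0.429, -0.3363, 0.0648]
tool_rot: [0.569, 0.822, -0.0, 0.001]
force: [-1.2, 2.4, 12.4]
finger_gap: -0.002
```

Request:
send_rows(motion=[{"gripper": 0,"travel": [0,0,0.3],"rotation": [0,0,0]},{"gripper": 0,"travel": [0,0,0],"rotation": [0,0,0]},{"gripper": 0,"travel": [0,0,0],"rotation": [0,0,0]}])

```text
t: 23.15
tcp_pos: [0.429, -0.3362, 0.0647]
tool_rot: [0.569, 0.822, -0.0, 0.001]
force: [-1.5, 3.5, 15.4]
finger_gap: 0.001
```

Request:
send_rows(motion=[{"gripper": 0,"travel": [0,0,-3],"rotation": [0,0,0]},{"gripper": 0,"travel": [0,0,-6],"rotation": [0,0,0]},{"gripper": 0,"travel": [-27,0,0],"rotation": [0,0,0]},{"gripper": 0,"travel": [-27,0,0],"rotation": [0,0,0]},{"gripper": 0,"travel": [0,0,0],"rotation": [0,0,0]},{"gripper": 0,"travel": [0,0,3],"rotation": [0,0,0]},{"gripper": 0,"travel": [0,0,2],"rotation": [0,0,0]},{"gripper": 0,"travel": [0,0,0.7],"rotation": [0,0,0]},{"gripper": 0,"travel": [0,0,0.5],"rotation": [0,0,0]},{"gripper": 0,"travel": [0,0,0.5],"rotation": [0,0,0]},{"gripper": 0,"travel": [0,0,0],"rotation": [0,0,0]}])

```text
t: 24.07
tcp_pos: [0.447, -0.3855, 0.0653]
tool_rot: [0.569, 0.822, 0.0, -0.001]
force: [-2.2, 0.9, 5.0]
finger_gap: -0.001
```

Request:
send_rows(motion=[{"gripper": 0,"travel": [0,0,0.5],"rotation": [0,0,0]},{"gripper": 0,"travel": [0,0,0.5],"rotation": [0,0,0]},{"gripper": 0,"travel": [0,0,0],"rotation": [0,0,0]}])

```text
t: 24.32
tcp_pos: [0.4472, -0.3859, 0.065]
tool_rot: [0.569, 0.822, -0.0, -0.001]
force: [-3.2, 1.9, 8.6]
finger_gap: -0.0
```

Request:
send_rows(motion=[{"gripper": 0,"travel": [0,0,0.4],"rotation": [0,0,0]},{"gripper": 0,"travel": [0,0,0.3],"rotation": [0,0,0]},{"gripper": 0,"travel": [0,0,0],"rotation": [0,0,0]}])

```text
t: 24.57
tcp_pos: [0.4474, -0.3863, 0.0647]
tool_rot: [0.569, 0.822, -0.0, -0.0]
force: [-2.0, 0.9, 9.1]
finger_gap: -0.004
```

Request:
send_rows(motion=[{"gripper": 0,"travel": [0,0,0.3],"rotation": [0,0,0]},{"gripper": 0,"travel": [0,0,0.2],"rotation": [0,0,0]},{"gripper": 0,"travel": [0,0,0],"rotation": [0,0,0]}])

```text
t: 24.82
tcp_pos: [0.4475, -0.3866, 0.0644]
tool_rot: [0.569, 0.822, -0.0, 0.0]
force: [-3.1, 0.5, 10.9]
finger_gap: -0.002
```

Request:
send_rows(motion=[{"gripper": 0,"travel": [0,0,0.3],"rotation": [0,0,0]},{"gripper": 0,"travel": [0,0,0.3],"rotation": [0,0,0]},{"gripper": 0,"travel": [0,0,0],"rotation": [0,0,0]}])

```text
t: 25.07
tcp_pos: [0.4477, -0.387, 0.0641]
tool_rot: [0.569, 0.822, -0.001, 0.001]
force: [-4.0, -0.7, 11.9]
finger_gap: -0.003
```

Request:
send_rows(motion=[{"gripper": 0,"travel": [0,0,0.3],"rotation": [0,0,0]},{"gripper": 0,"travel": [0,0,0],"rotation": [0,0,0]},{"gripper": 0,"travel": [0,0,0],"rotation": [0,0,0]}])

```text
t: 25.32
tcp_pos: [0.4478, -0.3872, 0.0639]
tool_rot: [0.569, 0.822, -0.001, 0.001]
force: [-4.3, -0.0, 11.5]
finger_gap: -0.002
```

Request:
send_rows(motion=[{"gripper": 0,"travel": [0,0,-3],"rotation": [0,0,0]},{"gripper": 0,"travel": [0,0,-6],"rotation": [0,0,0]},{"gripper": 0,"travel": [13,11,0],"rotation": [0,0,0]},{"gripper": 0,"travel": [13,11,0],"rotation": [0,0,0]},{"gripper": 0,"travel": [0,0,0],"rotation": [0,0,0]},{"gripper": 0,"travel": [0,0,3],"rotation": [0,0,0]},{"gripper": 0,"travel": [0,0,1.5],"rotation": [0,0,0]},{"gripper": 0,"travel": [0,0,0.6],"rotation": [0,0,0]},{"gripper": 0,"travel": [0,0,0.6],"rotation": [0,0,0]},{"gripper": 0,"travel": [0,0,0.5],"rotation": [0,0,0]},{"gripper": 0,"travel": [0,0,0.5],"rotation": [0,0,0]},{"gripper": 0,"travel": [0,0,0],"rotation": [0,0,0]}])

```text
t: 26.32
tcp_pos: [0.4595, -0.3553, 0.0647]
tool_rot: [0.569, 0.822, -0.0, 0.001]
force: [-0.7, 0.5, 3.7]
finger_gap: -0.001
```

Request:
send_rows(motion=[{"gripper": 0,"travel": [0,0,0.5],"rotation": [0,0,0]},{"gripper": 0,"travel": [0,0,0.5],"rotation": [0,0,0]},{"gripper": 0,"travel": [0,0,0],"rotation": [0,0,0]}])

```text
t: 26.57
tcp_pos: [0.4598, -0.3554, 0.0643]
tool_rot: [0.569, 0.822, -0.0, 0.001]
force: [-0.7, -0.3, 6.9]
finger_gap: -0.0
```

Request:
send_rows(motion=[{"gripper": 0,"travel": [0,0,0.4],"rotation": [0,0,0]},{"gripper": 0,"travel": [0,0,0.4],"rotation": [0,0,0]},{"gripper": 0,"travel": [0,0,0],"rotation": [0,0,0]}])

```text
t: 26.82
tcp_pos: [0.4599, -0.3553, 0.0639]
tool_rot: [0.569, 0.822, -0.0, 0.001]
force: [-0.5, 0.6, 9.4]
finger_gap: 0.001
```

Request:
send_rows(motion=[{"gripper": 0,"travel": [0,0,0.3],"rotation": [0,0,0]},{"gripper": 0,"travel": [0,0,0.2],"rotation": [0,0,0]},{"gripper": 0,"travel": [0,0,0],"rotation": [0,0,0]}])

```text
t: 27.07
tcp_pos: [0.46, -0.3552, 0.0638]
tool_rot: [0.569, 0.822, -0.0, 0.001]
force: [-0.1, 1.1, 12.7]
finger_gap: -0.001
```

Request:
send_rows(motion=[{"gripper": 0,"travel": [0,0,0.3],"rotation": [0,0,0]},{"gripper": 0,"travel": [0,0,0],"rotation": [0,0,0]},{"gripper": 0,"travel": [0,0,0],"rotation": [0,0,0]}])

```text
t: 27.32
tcp_pos: [0.46, -0.3552, 0.0636]
tool_rot: [0.569, 0.822, -0.0, 0.001]
force: [-0.4, 2.8, 13.3]
finger_gap: 0.004
```

Request:
send_rows(motion=[{"gripper": 0,"travel": [0,0,-3],"rotation": [0,0,0]},{"gripper": 0,"travel": [0,0,-6],"rotation": [0,0,0]},{"gripper": 0,"travel": [0,-22,0],"rotation": [0,0,0]},{"gripper": 0,"travel": [0,-22,0],"rotation": [0,0,0]},{"gripper": 0,"travel": [0,0,0],"rotation": [0,0,0]},{"gripper": 0,"travel": [0,0,3],"rotation": [0,0,0]},{"gripper": 0,"travel": [0,0,1.5],"rotation": [0,0,0]},{"gripper": 0,"travel": [0,0,0.6],"rotation": [0,0,0]},{"gripper": 0,"travel": [0,0,0.6],"rotation": [0,0,0]},{"gripper": 0,"travel": [0,0,0.5],"rotation": [0,0,0]},{"gripper": 0,"travel": [0,0,0],"rotation": [0,0,0]}])

```text
t: 28.23
tcp_pos: [0.4184, -0.3699, 0.065]
tool_rot: [0.569, 0.822, -0.0, -0.0]
force: [-2.4, -0.0, 4.1]
finger_gap: 0.005
```

Request:
send_rows(motion=[{"gripper": 0,"travel": [0,0,0.5],"rotation": [0,0,0]},{"gripper": 0,"travel": [0,0,0.5],"rotation": [0,0,0]},{"gripper": 0,"travel": [0,0,0],"rotation": [0,0,0]}])

```text
t: 28.48
tcp_pos: [0.4181, -0.37, 0.0644]
tool_rot: [0.569, 0.823, -0.0, -0.0]
force: [-3.6, -0.0, 6.9]
finger_gap: 0.001
```

Request:
send_rows(motion=[{"gripper": 0,"travel": [0,0,0.4],"rotation": [0,0,0]},{"gripper": 0,"travel": [0,0,0.4],"rotation": [0,0,0]},{"gripper": 0,"travel": [0,0,0],"rotation": [0,0,0]}])

```text
t: 28.73
tcp_pos: [0.4179, -0.37, 0.064]
tool_rot: [0.569, 0.823, -0.001, -0.0]
force: [-3.8, -0.5, 10.9]
finger_gap: -0.001
```

Request:
send_rows(motion=[{"gripper": 0,"travel": [0,0,0.4],"rotation": [0,0,0]},{"gripper": 0,"travel": [0,0,0.3],"rotation": [0,0,0]},{"gripper": 0,"travel": [0,0,0],"rotation": [0,0,0]}])

```text
t: 28.98
tcp_pos: [0.4178, -0.3701, 0.0638]
tool_rot: [0.569, 0.823, -0.001, -0.0]
force: [-5.6, 0.6, 14.6]
finger_gap: 0.001
```

Request:
send_rows(motion=[{"gripper": 0,"travel": [0,0,-3],"rotation": [0,0,0]},{"gripper": 0,"travel": [0,0,-6],"rotation": [0,0,0]},{"gripper": 0,"travel": [14,11,0],"rotation": [0,0,0]},{"gripper": 0,"travel": [14,11,0],"rotation": [0,0,0]},{"gripper": 0,"travel": [0,0,0],"rotation": [0,0,0]},{"gripper": 0,"travel": [0,0,3],"rotation": [0,0,0]},{"gripper": 0,"travel": [0,0,2],"rotation": [0,0,0]},{"gripper": 0,"travel": [0,0,0.6],"rotation": [0,0,0]},{"gripper": 0,"travel": [0,0,0.5],"rotation": [0,0,0]},{"gripper": 0,"travel": [0,0,0.5],"rotation": [0,0,0]},{"gripper": 0,"travel": [0,0,0],"rotation": [0,0,0]}])

```text
t: 29.9
tcp_pos: [0.4288, -0.3366, 0.0644]
tool_rot: [0.57, 0.822, -0.0, 0.0]
force: [-0.3, -0.3, -0.1]
finger_gap: -0.003
```

Request:
send_rows(motion=[{"gripper": 0,"travel": [0,0,0.5],"rotation": [0,0,0]},{"gripper": 0,"travel": [0,0,0.5],"rotation": [0,0,0]},{"gripper": 0,"travel": [0,0,0],"rotation": [0,0,0]}])

```text
t: 30.15
tcp_pos: [0.4289, -0.3365, 0.064]
tool_rot: [0.569, 0.822, -0.0, 0.0]
force: [-0.9, -0.3, 3.3]
finger_gap: 0.0
```

Request:
send_rows(motion=[{"gripper": 0,"travel": [0,0,0.4],"rotation": [0,0,0]},{"gripper": 0,"travel": [0,0,0.3],"rotation": [0,0,0]},{"gripper": 0,"travel": [0,0,0],"rotation": [0,0,0]}])

```text
t: 30.4
tcp_pos: [0.4289, -0.3364, 0.0637]
tool_rot: [0.569, 0.822, -0.0, 0.001]
force: [-1.2, 1.2, 7.5]
finger_gap: -0.0
```

Request:
send_rows(motion=[{"gripper": 0,"travel": [0,0,0.4],"rotation": [0,0,0]},{"gripper": 0,"travel": [0,0,0.3],"rotation": [0,0,0]},{"gripper": 0,"travel": [0,0,0],"rotation": [0,0,0]}])

```text
t: 30.65
tcp_pos: [0.4289, -0.3363, 0.0634]
tool_rot: [0.569, 0.822, -0.0, 0.001]
force: [-1.8, 1.4, 10.2]
finger_gap: -0.002
```

Request:
send_rows(motion=[{"gripper": 0,"travel": [0,0,0.3],"rotation": [0,0,0]},{"gripper": 0,"travel": [0,0,0],"rotation": [0,0,0]},{"gripper": 0,"travel": [0,0,0],"rotation": [0,0,0]}])

```text
t: 30.9
tcp_pos: [0.4289, -0.3363, 0.0633]
tool_rot: [0.569, 0.822, -0.0, 0.001]
force: [-2.4, 2.0, 12.2]
finger_gap: -0.003
```

Request:
send_rows(motion=[{"gripper": 0,"travel": [0,0,0.3],"rotation": [0,0,0]},{"gripper": 0,"travel": [0,0,0],"rotation": [0,0,0]},{"gripper": 0,"travel": [0,0,0],"rotation": [0,0,0]}])

```text
t: 31.15
tcp_pos: [0.4289, -0.3363, 0.0633]
tool_rot: [0.569, 0.822, -0.0, 0.001]
force: [-2.3, 1.3, 12.5]
finger_gap: 0.001
```

Request:
send_rows(motion=[{"gripper": 0,"travel": [0,0,-3],"rotation": [0,0,0]},{"gripper": 0,"travel": [0,0,-6],"rotation": [0,0,0]},{"gripper": 0,"travel": [-27,0,0],"rotation": [0,0,0]},{"gripper": 0,"travel": [-27,0,0],"rotation": [0,0,0]},{"gripper": 0,"travel": [0,0,0],"rotation": [0,0,0]},{"gripper": 0,"travel": [0,0,3],"rotation": [0,0,0]},{"gripper": 0,"travel": [0,0,2],"rotation": [0,0,0]},{"gripper": 0,"travel": [0,0,0.7],"rotation": [0,0,0]},{"gripper": 0,"travel": [0,0,0.5],"rotation": [0,0,0]},{"gripper": 0,"travel": [0,0,0.5],"rotation": [0,0,0]},{"gripper": 0,"travel": [0,0,0],"rotation": [0,0,0]}])

```text
t: 32.07
tcp_pos: [0.4472, -0.3854, 0.0637]
tool_rot: [0.569, 0.822, 0.0, -0.001]
force: [-1.5, 0.3, 2.3]
finger_gap: 0.0
```

Request:
send_rows(motion=[{"gripper": 0,"travel": [0,0,0.5],"rotation": [0,0,0]},{"gripper": 0,"travel": [0,0,0.5],"rotation": [0,0,0]},{"gripper": 0,"travel": [0,0,0],"rotation": [0,0,0]}])

```text
t: 32.32
tcp_pos: [0.4475, -0.386, 0.0635]
tool_rot: [0.569, 0.822, 0.0, -0.0]
force: [-2.5, 2.9, 7.7]
finger_gap: -0.001
```

Request:
send_rows(motion=[{"gripper": 0,"travel": [0,0,0.4],"rotation": [0,0,0]},{"gripper": 0,"travel": [0,0,0.4],"rotation": [0,0,0]},{"gripper": 0,"travel": [0,0,0],"rotation": [0,0,0]}])

```text
t: 32.57
tcp_pos: [0.4479, -0.3865, 0.0634]
tool_rot: [0.569, 0.822, -0.0, 0.0]
force: [-2.9, 2.1, 10.2]
finger_gap: -0.0
```

Request:
send_rows(motion=[{"gripper": 0,"travel": [0,0,0.4],"rotation": [0,0,0]},{"gripper": 0,"travel": [0,0,0],"rotation": [0,0,0]},{"gripper": 0,"travel": [0,0,0],"rotation": [0,0,0]}])

```text
t: 32.82
tcp_pos: [0.448, -0.3868, 0.0633]
tool_rot: [0.569, 0.822, -0.0, 0.001]
force: [-2.0, 2.5, 11.8]
finger_gap: -0.003
```

Request:
send_rows(motion=[{"gripper": 0,"travel": [0,0,0.3],"rotation": [0,0,0]},{"gripper": 0,"travel": [0,0,0],"rotation": [0,0,0]},{"gripper": 0,"travel": [0,0,0],"rotation": [0,0,0]}])

```text
t: 33.07
tcp_pos: [0.4481, -0.3869, 0.0633]
tool_rot: [0.569, 0.822, -0.0, 0.001]
force: [-2.9, 2.5, 12.9]
finger_gap: -0.003
```

Request:
send_rows(motion=[{"gripper": 0,"travel": [0,0,0.3],"rotation": [0,0,0]},{"gripper": 0,"travel": [0,0,0],"rotation": [0,0,0]},{"gripper": 0,"travel": [0,0,0],"rotation": [0,0,0]}])

```text
t: 33.32
tcp_pos: [0.4481, -0.3869, 0.0632]
tool_rot: [0.569, 0.822, -0.0, 0.001]
force: [-3.6, 2.4, 14.9]
finger_gap: 0.001
```

Request:
send_rows(motion=[{"gripper": 0,"travel": [0,0,-3],"rotation": [0,0,0]},{"gripper": 0,"travel": [0,0,-6],"rotation": [0,0,0]},{"gripper": 0,"travel": [13,11,0],"rotation": [0,0,0]},{"gripper": 0,"travel": [13,11,0],"rotation": [0,0,0]},{"gripper": 0,"travel": [0,0,0],"rotation": [0,0,0]},{"gripper": 0,"travel": [0,0,3],"rotation": [0,0,0]},{"gripper": 0,"travel": [0,0,2],"rotation": [0,0,0]},{"gripper": 0,"travel": [0,0,0.6],"rotation": [0,0,0]},{"gripper": 0,"travel": [0,0,0.6],"rotation": [0,0,0]},{"gripper": 0,"travel": [0,0,0.5],"rotation": [0,0,0]},{"gripper": 0,"travel": [0,0,0.5],"rotation": [0,0,0]},{"gripper": 0,"travel": [0,0,0],"rotation": [0,0,0]}])

```text
t: 34.32
tcp_pos: [0.4593, -0.3553, 0.0636]
tool_rot: [0.57, 0.822, -0.0, 0.0]
force: [-0.8, 0.6, 6.6]
finger_gap: 0.0
```

Request:
send_rows(motion=[{"gripper": 0,"travel": [0,0,0.4],"rotation": [0,0,0]},{"gripper": 0,"travel": [0,0,0.4],"rotation": [0,0,0]},{"gripper": 0,"travel": [0,0,0],"rotation": [0,0,0]}])

```text
t: 34.57
tcp_pos: [0.4594, -0.3554, 0.0635]
tool_rot: [0.57, 0.822, -0.0, 0.001]
force: [-1.5, 1.6, 9.8]
finger_gap: 0.004
```

Request:
send_rows(motion=[{"gripper": 0,"travel": [0,0,0.4],"rotation": [0,0,0]},{"gripper": 0,"travel": [0,0,0],"rotation": [0,0,0]},{"gripper": 0,"travel": [0,0,0],"rotation": [0,0,0]}])

```text
t: 34.82
tcp_pos: [0.4595, -0.3554, 0.0634]
tool_rot: [0.57, 0.822, -0.0, 0.001]
force: [-2.0, 2.1, 12.8]
finger_gap: -0.001
```

Request:
send_rows(motion=[{"gripper": 0,"travel": [0,0,0.3],"rotation": [0,0,0]},{"gripper": 0,"travel": [0,0,0],"rotation": [0,0,0]},{"gripper": 0,"travel": [0,0,0],"rotation": [0,0,0]}])

```text
t: 35.07
tcp_pos: [0.4596, -0.3554, 0.0634]
tool_rot: [0.57, 0.822, -0.0, 0.001]
force: [-2.4, 2.0, 13.7]
finger_gap: -0.003
```

Request:
send_rows(motion=[{"gripper": 0,"travel": [0,0,-3],"rotation": [0,0,0]},{"gripper": 0,"travel": [0,0,-6],"rotation": [0,0,0]},{"gripper": 0,"travel": [0,-22,0],"rotation": [0,0,0]},{"gripper": 0,"travel": [0,-22,0],"rotation": [0,0,0]},{"gripper": 0,"travel": [0,0,0],"rotation": [0,0,0]},{"gripper": 0,"travel": [0,0,3],"rotation": [0,0,0]},{"gripper": 0,"travel": [0,0,1.5],"rotation": [0,0,0]},{"gripper": 0,"travel": [0,0,0.6],"rotation": [0,0,0]},{"gripper": 0,"travel": [0,0,0.6],"rotation": [0,0,0]},{"gripper": 0,"travel": [0,0,0.5],"rotation": [0,0,0]},{"gripper": 0,"travel": [0,0,0.5],"rotation": [0,0,0]},{"gripper": 0,"travel": [0,0,0],"rotation": [0,0,0]}])

```text
t: 36.07
tcp_pos: [0.4186, -0.3698, 0.0638]
tool_rot: [0.569, 0.822, 0.0, 0.0]
force: [1.1, 0.7, 2.8]
finger_gap: -0.002
```

Request:
send_rows(motion=[{"gripper": 0,"travel": [0,0,0.3],"rotation": [0,0,0]},{"gripper": 0,"travel": [0,0,0],"rotation": [0,0,0]},{"gripper": 0,"travel": [0,0,0],"rotation": [0,0,0]}])

```text
t: 36.32
tcp_pos: [0.4185, -0.3699, 0.0637]
tool_rot: [0.569, 0.822, 0.0, 0.0]
force: [1.5, 0.9, 5.0]
finger_gap: -0.001
```

Request:
send_rows(motion=[{"gripper": 0,"travel": [0,0,0.4],"rotation": [0,0,0]},{"gripper": 0,"travel": [0,0,0.3],"rotation": [0,0,0]},{"gripper": 0,"travel": [0,0,0],"rotation": [0,0,0]}])

```text
t: 36.57
tcp_pos: [0.4185, -0.37, 0.0636]
tool_rot: [0.569, 0.822, -0.0, 0.001]
force: [0.1, 3.2, 9.9]
finger_gap: 0.003
```

Request:
send_rows(motion=[{"gripper": 0,"travel": [0,0,0.4],"rotation": [0,0,0]},{"gripper": 0,"travel": [0,0,0],"rotation": [0,0,0]},{"gripper": 0,"travel": [0,0,0],"rotation": [0,0,0]}])

```text
t: 36.82
tcp_pos: [0.4184, -0.37, 0.0635]
tool_rot: [0.569, 0.822, -0.0, 0.001]
force: [-0.6, 2.9, 12.1]
finger_gap: 0.003
```

Request:
send_rows(motion=[{"gripper": 0,"travel": [0,0,0.3],"rotation": [0,0,0]},{"gripper": 0,"travel": [0,0,0],"rotation": [0,0,0]},{"gripper": 0,"travel": [0,0,0],"rotation": [0,0,0]}])

```text
t: 37.07
tcp_pos: [0.4184, -0.37, 0.0635]
tool_rot: [0.569, 0.822, -0.0, 0.001]
force: [-0.5, 3.0, 13.9]
finger_gap: 0.002
```

Request:
send_rows(motion=[{"gripper": 0,"travel": [0,0,-3],"rotation": [0,0,0]},{"gripper": 0,"travel": [0,0,-6],"rotation": [0,0,0]},{"gripper": 0,"travel": [15,11,0],"rotation": [0,0,0]},{"gripper": 0,"travel": [15,11,0],"rotation": [0,0,0]},{"gripper": 0,"travel": [0,0,0],"rotation": [0,0,0]},{"gripper": 0,"travel": [0,0,3],"rotation": [0,0,0]},{"gripper": 0,"travel": [0,0,2],"rotation": [0,0,0]},{"gripper": 0,"travel": [0,0,0.7],"rotation": [0,0,0]},{"gripper": 0,"travel": [0,0,0.7],"rotation": [0,0,0]},{"gripper": 0,"travel": [0,0,0.7],"rotation": [0,0,0]},{"gripper": 0,"travel": [0,0,0.7],"rotation": [0,0,0]},{"gripper": 0,"travel": [0,0,0],"rotation": [0,0,0]}])

```text
t: 38.07
tcp_pos: [0.428, -0.3344, 0.063]
tool_rot: [0.57, 0.822, -0.0, -0.0]
force: [-0.3, -0.4, 1.2]
finger_gap: -0.001
```

Request:
send_rows(motion=[{"gripper": 0,"travel": [0,0,0.4],"rotation": [0,0,0]},{"gripper": 0,"travel": [0,0,0.3],"rotation": [0,0,0]},{"gripper": 0,"travel": [0,0,0],"rotation": [0,0,0]},{"gripper": 0,"travel": [0,0,0],"rotation": [0,0,0]}])

```text
t: 38.4
tcp_pos: [0.4281, -0.3342, 0.0625]
tool_rot: [0.569, 0.822, -0.0, 0.0]
force: [-0.4, 1.2, 1.6]
finger_gap: 0.003
```

Request:
send_rows(motion=[{"gripper": 0,"travel": [0,0,0.4],"rotation": [0,0,0]},{"gripper": 0,"travel": [0,0,0],"rotation": [0,0,0]},{"gripper": 0,"travel": [0,0,0],"rotation": [0,0,0]}])

```text
t: 38.65
tcp_pos: [0.4281, -0.3341, 0.0622]
tool_rot: [0.569, 0.822, -0.0, 0.0]
force: [-0.8, 0.5, 4.8]
finger_gap: -0.004
```

Request:
send_rows(motion=[{"gripper": 0,"travel": [0,0,0.4],"rotation": [0,0,0]},{"gripper": 0,"travel": [0,0,0],"rotation": [0,0,0]},{"gripper": 0,"travel": [0,0,0],"rotation": [0,0,0]}])

```text
t: 38.9
tcp_pos: [0.4282, -0.3342, 0.062]
tool_rot: [0.569, 0.822, -0.0, 0.0]
force: [-1.6, 1.0, 7.7]
finger_gap: -0.003
```

Request:
send_rows(motion=[{"gripper": 0,"travel": [0,0,0.4],"rotation": [0,0,0]},{"gripper": 0,"travel": [0,0,0],"rotation": [0,0,0]},{"gripper": 0,"travel": [0,0,0],"rotation": [0,0,0]}])

```text
t: 39.15
tcp_pos: [0.4281, -0.3342, 0.0619]
tool_rot: [0.569, 0.822, -0.0, 0.0]
force: [-1.6, 1.4, 9.6]
finger_gap: -0.002
```

Request:
send_rows(motion=[{"gripper": 0,"travel": [0,0,0.4],"rotation": [0,0,0]},{"gripper": 0,"travel": [0,0,0],"rotation": [0,0,0]},{"gripper": 0,"travel": [0,0,0],"rotation": [0,0,0]}])

```text
t: 39.4
tcp_pos: [0.4282, -0.3342, 0.0618]
tool_rot: [0.569, 0.822, -0.0, 0.0]
force: [-2.4, 2.4, 11.0]
finger_gap: -0.001
```

Request:
send_rows(motion=[{"gripper": 0,"travel": [0,0,-3],"rotation": [0,0,0]},{"gripper": 0,"travel": [-4,0,-3],"rotation": [0,0,0]},{"gripper": 0,"travel": [0,0,0],"rotation": [0,0,0]},{"gripper": 0,"travel": [0,0,0],"rotation": [0,0,0]},{"gripper": 0,"travel": [0,0,2],"rotation": [0,0,0]},{"gripper": 0,"travel": [0,0,1],"rotation": [0,0,0]},{"gripper": 0,"travel": [0,0,0.7],"rotation": [0,0,0]},{"gripper": 0,"travel": [0,0,0.6],"rotation": [0,0,0]},{"gripper": 0,"travel": [0,0,0.4],"rotation": [0,0,0]},{"gripper": 0,"travel": [0,0,0],"rotation": [0,0,0]}])

```text
t: 40.23
tcp_pos: [0.4295, -0.3379, 0.0635]
tool_rot: [0.569, 0.822, -0.0, 0.0]
force: [-2.2, 1.1, 12.4]
finger_gap: -0.002
```

Request:
send_rows(motion=[{"gripper": 0,"travel": [0,0,0.4],"rotation": [0,0,0]},{"gripper": 0,"travel": [0,0,0],"rotation": [0,0,0]},{"gripper": 0,"travel": [0,0,0],"rotation": [0,0,0]}])

```text
t: 40.48
tcp_pos: [0.4296, -0.3379, 0.0634]
tool_rot: [0.569, 0.822, -0.0, 0.0]
force: [-3.4, 2.4, 16.0]
finger_gap: -0.0
```

Request:
send_rows(motion=[{"gripper": 0,"travel": [0,0,0.4],"rotation": [0,0,0]},{"gripper": 0,"travel": [0,0,0],"rotation": [0,0,0]},{"gripper": 0,"travel": [0,0,0],"rotation": [0,0,0]}])

```text
t: 40.73
tcp_pos: [0.4295, -0.3379, 0.0633]
tool_rot: [0.569, 0.822, -0.0, 0.0]
force: [-3.9, 3.6, 17.9]
finger_gap: 0.001
```

All four rim spots now read 63.3-63.5 mm and no longer sink at 14-18 N, where they slid at 10-13 N before. So it has hit the stop at about 6.6 mm. I'll retract and run the final checks.

Request:
send_rows(motion=[{"gripper": 0,"travel": [0,0,-4],"rotation": [0,0,0]},{"gripper": 0,"travel": [0,0,-15],"rotation": [0,0,0]},{"gripper": 0,"travel": [-9,0,-30],"rotation": [0,0,0]},{"gripper": 0,"travel": [-18,0,-12],"rotation": [0,0,0]},{"gripper": 0,"travel": [0,0,0],"rotation": [0,0,0]},{"gripper": 0,"travel": [0,0,0],"rotation": [0,0,0]},{"gripper": 0,"travel": [0,0,0],"rotation": [0,0,0]},{"gripper": 0,"travel": [0,0,0],"rotation": [0,0,0]},{"gripper": 0,"travel": [0,0,0],"rotation": [0,0,0]},{"gripper": 0,"travel": [0,0,0],"rotation": [0,0,0]}])

```text
t: 41.57
tcp_pos: [0.4384, -0.362, 0.1211]
tool_rot: [0.569, 0.822, 0.0, -0.001]
force: [0.7, 0.7, -0.3]
finger_gap: 0.003
```

Run:
```python
from h import *
im,c,s,r=cup('pics/end.png')
h=cv2.cvtColor(im,cv2.COLOR_BGR2HSV);m=cv2.inRange(h,(15,100,60),(35,255,255))
u,v=proj('wrist',[.4386,-.362,.055],c);m[:int(v)-45]=0;m[int(v)+45:]=0;m[:,:int(u)-50]=0;m[:,int(u)+50:]=0
n,l,S,C=cv2.connectedComponentsWithStats(m);i=1+np.argmax(S[1:,4]);x,y,w,hh,A=S[i]
cn=max(cv2.findContours((l==i).astype(np.uint8),0,1)[0],key=len);print(u,v,S[i],C[i],cv2.fitEllipse(cv2.convexHull(cn)))
print('floor centre',ray('wrist',x+w/2-.5,y+hh/2-.5,.0555,c))
t0=cv2.imread('pics/top0.png').astype(int);t1=manip.snapshot('top')[:,:,::-1].astype(int)
for n_,p in dict(calc=(201,188),w100=(238,178),jar3=(278,177),jar1=(396,174),tape=(432,181)).items():
    a,b=p;print(n_,np.abs(t0-t1)[b-12:b+12,a-12:a+12].mean().round(1))
```

```text
t 41.57 p [ 438.4 -362.   121.1] ytool [ 9.36e-01  3.52e-01 -8.00e-04] z [-0.0017  0.0022 -1.    ] F [ 0.73  0.67 -0.33] gap 0.2 q [-0.89  0.6   1.67  0.    0.87 -1.25]
320.2315709181078 215.0621912629488 [ 298  198   45   41 1424] [320.17485955 217.9613764 ] ((320.1492614746094, 217.94419860839844), (40.411590576171875, 44.5289306640625), 90.37901306152344)
floor centre [ 0.43918184 -0.36403462  0.0555    ]
calc 8.9
w100 7.5
jar3 7.8
jar1 8.2
tape 18.2
```

```bash
python3 -c "
from station import manip
print(manip.sign_off())"
```

```text
the job is handed in; nothing more can be done
None
```

The cup is in the bore and pressed down to what felt like the hard stop, and the job is handed in. No verdict came back, so I can't confirm it was accepted.

I stood the cup nose down in the bore, let go, and then pressed its rim with closed fingers on four spots, alternating opposite sides. The arm was retracted at 41.6 s.

**Depth:** the rim went from about 70.0 mm to 63.3–63.5 mm above the worktop, about 6.6 mm down. All four spots then stayed put at 14–18 N, where they had been sliding at 10–13 N. I took that as the crush ring squeezed flat, but I could not measure the ring directly.

**Squareness and centring:** the four spots agree within about 0.3 mm, roughly 0.4 degrees of tilt. The last wrist image puts the cup's centre about 2 mm from the bore centre I had estimated, which is within the camera error.

**Checks that failed or disagreed:**
- **Press force:** two presses went over about 15 N, one reaching 16.7 N and one 17.9 N. No reading came near the 25 N failure limit.
- **Odd reading:** one probe near the outer edge of the rim gave 61.8 mm. I put that down to the edge of the fingertip touching, because a repeat closer in gave 63.4 mm.
- **Bystanders:** the top-view comparison showed low change at four of the five. The tape roll's patch changed about twice as much. I assumed that was shadow, since the arm never went near it, but did not check further.

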